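# Load the gift-wrap roll into the counter dispenser

### The job

Take the red gift-wrap roll off its wooden cradle and load it into the counter dispenser: press its sprung steel pin in against the tall blue cheek, bring it down until both pins can spring out into the two end cups, then let go so the roll hangs between the cheeks. Work the spring gently, never ramming roll or pins against the dispenser, and leave the white lighthouse and the green paperweight where they stand.

Things in the scene. Friction and masses are not known exactly. Their poses are not given: they have to be found in the camera images.
- roll: Red paper roll on a spindle, rigid, 46 mm in diameter, 104 mm wide, 0.2 to 0.4 kg. Origin on its axis, mid-width; own y axis along the spindle. At +y a sprung steel pin with an orange band, at -y a rigid white pin; both 12 mm thick, tapering over the last 3 mm to a 6 mm tip. Starts level on the cradle, axis 45 mm above the table, sprung pin at the cradle's +y (tall cheek is at the dispenser's +y)
- plain_tip (a point): Tip of the rigid white pin, 90 mm from the roll's origin along its -y. Of the roll, only this slim pin clears the low cheek when the sprung pin is at mid-face of the tall one: the thicker paper must come down between the cheeks, not on the low cheek's top (leave the roll's origin 18 to 24 mm to the low side of the dispenser's middle and nothing is touched, wherever the yoke is clamped).
- plunger_tip (a point): Tip of the sprung steel pin, 94 mm from the roll's origin along its +y when it is free, moving inwards as it is pressed.
- plunger (a joint): How far the sprung pin is pressed in, in m: 0 free, 0.024 at its hard stop, about 0.004 when both pins are home, 0.020 just clears the cheeks. The spring takes 2.4 N to start, 0.4 N more per mm (10.4 N at 20 mm, 12 N at the stop); it springs out damped, at most 0.5 m/s. Seating needs under 20 N; keep well below 30 N.
- cradle: Fixed wooden cradle, 90 x 120 mm base, 8 mm thick, with two V supports 76 mm apart (inner faces) under the ends of the paper. Origin under the centre of the base, on the table; its y axis is along the roll lying on it. Between the supports the roll is free on both sides.
- dispenser: Fixed dispenser. Origin on the table under the middle of its wooden base (130 x 270 mm, 12 mm thick); y runs level from the low yellow to the tall blue cheek. A tear bar 48 mm high stands 58 mm to -x. The cheeks, 50 mm wide in x, inner faces 164 mm apart, form one rigid yoke, clamped up to 7 mm higher or lower and up to 6 mm to either side in y of nominal; this pose does not show that.
- tall_cup_nominal (a point): Nominal centre of the mouth of the cup in the tall blue cheek's inner face (dispenser x 0, y +82 mm, 105 mm above the table); the real one is off with the yoke. Each cup is a round blind hole, 16 mm in diameter, 8 mm deep. The tall cheek goes 60 mm above the cup axis, its face flat and plain: press the sprung pin on it, 20 to 24 mm in, above the low cheek, and slide it down to the cup.
- low_cup_nominal (a point): Nominal centre of the mouth of the same kind of cup in the low yellow cheek's inner face (dispenser x 0, y -82 mm, 105 mm above the table); off by the same amount as the other. The low cheek ends 14 mm above the cup axis, so the roll can be held level over it. Tip to tip the free roll is 20 mm longer than the gap between the cheeks, 4 mm longer than from cup floor to cup floor.
- lighthouse: White ceramic souvenir lighthouse, loose, 42 mm in diameter, 92 mm high, origin under its foot. Leave alone.
- paperweight: Green glass paperweight, loose, 64 mm in diameter, 32 mm high, origin under its foot. Leave alone.
Mind the look-alikes: they are no part of the job. Of the things shaped like the roll, the red one is meant. Several things have the shape of the cradle; the one meant has the colours described above.

How it is judged (in metres and radians):
On the way, in this order (a step that is already met when the one before it is completed fails the run):
1. the roll is lifted clear of the cradle (z of roll in the frame of cradle above 0.09 m), for 0.1 s.
2. the sprung pin is pressed in by more than 10 mm at the dispenser (value of joint plunger above 0.01 m and horizontal distance between roll and dispenser below 0.06 m and contact force between roll and dispenser above 1 N), for 0.1 s.
At the end, for the whole second after the job is handed in: The roll hangs at rest between the cheeks, both pins home in the cups, sprung pin on the tall side: sprung pin pressed in 1.5 to 7.5 mm, roll origin within 6 mm (x) and 12 mm (y) of the dispenser's middle and 92 to 118 mm above the table, axis within 0.06 rad of the dispenser's y (value of joint plunger between 0.0015 and 0.0075 m and z of roll in the frame of dispenser between 0.092 and 0.118 m and x of roll in the frame of dispenser between -0.006 and 0.006 m and y of roll in the frame of dispenser between -0.012 and 0.012 m and angle between the y axis of roll and the y axis of dispenser, either way round below 0.06 rad and y of plunger_tip in the frame of dispenser above 0.07 m and contact force between roll and dispenser above 0.5 N and linear speed of roll below 0.01 m/s); the robot touches nothing.
It fails at once if roll or pins pressed against the dispenser with more than 36 N (contact force between roll and dispenser above 36 N).
It fails at once if the gripper or arm pushed on the dispenser with more than 20 N (contact force between the arm and dispenser above 20 N).
It fails at once if the fingers pushed on the dispenser with more than 20 N (contact force between the fingers and dispenser above 20 N).
It fails at once if the lighthouse or the paperweight was moved by more than 20 mm (distance of any of lighthouse, paperweight from where it was at the start of the episode above 0.02 m).
It also fails if it takes over 64 s, if anything falls off the work surface, if the arm or the gripper's body presses on something with over 40 N, if the wrist force passes 120 N, or if a joint passes its speed limit or range.

### The arm

A 6-joint arm with a two-finger parallel gripper is mounted at the origin on the work surface. World frame = base frame: x ahead of the robot, y to its left, z up, the work surface at z = 0. Lengths are in mm, angles in rad, forces in N, time in s.
With the tool pointing down it reaches from about 325 to 900 mm from the base axis. Payload 6.1 kg.
Tool frame: the origin (TCP) lies between the finger pads; the fingertips stand 17 mm ahead of it and the grasp point (between the pads) lies 2 mm behind it; z points along the fingers, y is the line along which they close (so a half turn about z gives the same grasp; the last joint's range is limited). The gripper opens to 87 mm and grips with 3 to 60 N. Pads are 19 mm wide; open, the fingers measure 117 mm over their backs; the gripper's body (75 mm by 190 mm) begins 51 mm behind the grasp point.
Start: joints at [1.012, 0.22, 1.526, -0, 1.395, -0.126], TCP at [262.131, 567.365, 239.538] pointing down, gripper open.
Joint ranges: [-2.98, 2.98], [-0.91, 2.08], [0.09, 2.57], [-1.24, 4.39], [0.2, 2.65], [-2.68, 2.68]. Speed limits (rad/s): [2.57, 2.57, 3.01, 3.14, 3.14, 3.14].

### API

Orientations are given as [roll, pitch, yaw] about the fixed x, y, z axes, in that order (R = Rz(yaw) Ry(pitch) Rx(roll)).
In Python, from rig import bot gives the robot as it stands.
- The arm moves only by the tool servo_tool, never from a script. Its argument "commands" is a list of rows, each an object of numbers: "fingers": the opening, from -1 (shut) to 1 (fully open); "dx", "dy", "dz": the shift along the tool's x, y, z in units of 25 mm (1.0 is 25 mm); "wx", "wy", "wz": the turn, a rotation vector about the tool's x, y, z in units of 5 degrees (1.0 is 5 degrees). A call has 1 to 10 rows; each row is the pose to reach, as a shift and turn from the pose commanded when the call began, along the tool's axes at that moment; what a row does not reach only later rows make up. A row lasts 1/12 s, in which the tool goes at most 41.7 mm and 7.16 degrees, less where a joint would pass 70% of its speed; a pose out of reach is approached as far as the arm can. A call with a gripper value outside its range is refused whole. The fingers move at their own pace and stop on an object; "newtons" is the grip in N (left out, the last holds). Time passes only in rows, so rows that repeat a pose let the fingers close. It gives the time, the measured TCP pose, the force, the opening and the grip force at its end, in the units of the state.
- bot.state(): the state, without advancing time (a new reading comes with each control period).
- bot.snapshot(name): name is "scene" or "top"; returns a dict with "img" (384x512x3 uint8, red, green, blue), "camera_matrix" (3x3 intrinsics, pixels), "rvec" (rotation vector, rad) and "tvec" (3), from world to camera coordinates, as OpenCV has them. Camera axes: x right, y down, z forward; pixel columns grow to the right and rows downward; lengths in mm; the calibration is good to about 2 mm. A picture is of the moment at which its call begins. There is no depth.
- bot.close_job(): hands the job in; it is judged then, once.
The state is a dict: "time": time; "joint_positions": joint angles; "qd": joint speeds; "effort": joint torques, N m; "tool_pos": TCP position; "tcp_rot": TCP orientation; "ft_force": force on the tool from outside, world axes, zero at the start; "ft_torque": the same for the moment, N m; "width": opening from 0.0 (shut) to 1.0 (fully open); "finger_force": force on a finger pad.
Only numpy, scipy, OpenCV 4.12 (cv2) and the standard library are available. Lean on these libraries where they do the work, as an engineer would, in place of code of your own. Each camera call takes 0.05 s, during which the arm holds its last target. There are 200 camera calls.

## Working session

There is one attempt and no reset: what is moved stays moved. The work goes in short steps, Python scripts to look and compute and a tool call to move; the robot and the scene stay as the last step left them, time stands still between calls to the robot, and variables do not carry over. Pictures are saved under pics/ and viewed, at most 10 in all, crops included, and the job is handed in when it is done.

Besides the shell and the picture viewer there is one more tool, called after ">>>" as name([rows], argument=value, ...), one row to a line, values as JSON. servo_tool: Moves the arm, as the interface text tells. Its arguments: {"type":"object","properties":{"commands":{"type":"array"},"newtons":{"type":"number"}},"required":["commands"]}

```bash
ls; mkdir -p pics; python3 - <<'E'
from rig import bot
import cv2
print(bot.state())
for n in("scene","top"):
    s=bot.snapshot(n); cv2.imwrite(f"pics/{n}0.png",s["img"][:,:,::-1]); print(n,s["camera_matrix"],s["rvec"],s["tvec"])
E
```

```text
pics
{'time': 0.0, 'joint_positions': array([ 1.01188469e+00,  2.21224061e-01,  1.52762847e+00,  3.79080672e-06,
        1.39470701e+00, -1.26122028e-01]), 'qd': array([-0.00044804, -0.00140034,  0.00232605, -0.00036783, -0.00060439,
        0.00118019]), 'effort': array([ 2.37171025e-04, -4.94603848e+01, -3.87385476e+01,  6.98591606e-02,
        5.70219057e-02, -1.74455099e-04]), 'tool_pos': array([261.82284532, 566.85599255, 238.42932442]), 'tcp_rot': array([-3.13964186e+00, -2.51111946e-04,  2.70880213e+00]), 'ft_force': array([ 0.01294874,  1.13876069, -0.08594782]), 'ft_torque': array([ 0.01890236,  0.05473449, -0.02175816]), 'finger_force': 0.0, 'width': 0.9950279087297987}
scene [[391.85381806   0.         255.45433989]
 [  0.         391.85381806 194.03308005]
 [  0.           0.           1.        ]] [ 2.23270859  0.87059583 -0.37331018] [-380.44050989 -177.32207635 1201.89055809]
top [[462.60000506   0.         257.42023155]
 [  0.         462.60000506 185.25516968]
 [  0.           0.           1.        ]] [ 2.15357924 -2.05754062  0.22741515] [ -5.22373347 536.71183983 993.4169193 ]
```

View pics/scene0.png

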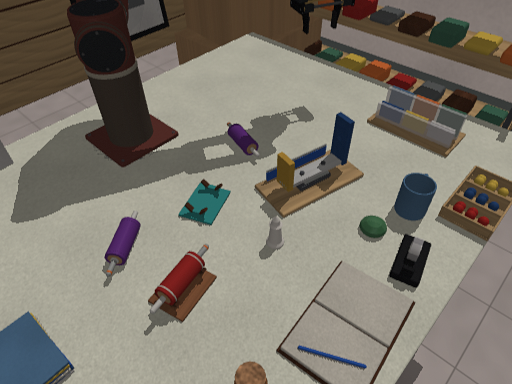

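View pics/top0.png

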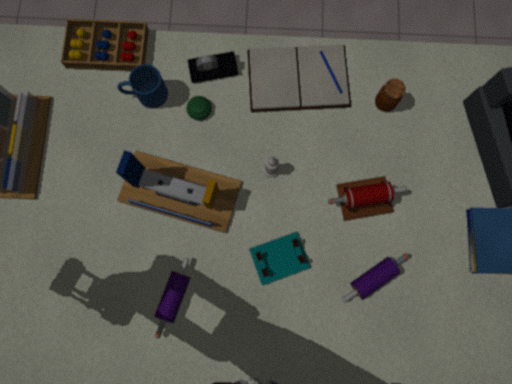

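Candidates for the roll are the red roll at scene (182,277)/top (369,195), and the purple rolls at scene (123,240) and (242,138), top (376,278) and (172,296). Candidates for the cradle are the brown wooden one under the red roll and the teal one at scene (205,202)/top (281,258). I choose the red roll on the brown cradle. The dispenser is at top (180,190), with its blue cheek at (131,167) and its yellow cheek at (211,193). The lighthouse is at top (272,166) and the paperweight at (199,108). I'll check the choice in one close crop.

```bash
cat > h.py <<'E'
import numpy as np,cv2
from rig import bot
def ray(s,u,v,z):
    R=cv2.Rodrigues(np.array(s["rvec"]))[0];t=np.array(s["tvec"]).ravel()
    d=R.T@np.linalg.inv(s["camera_matrix"])@[u,v,1.];c=-R.T@t
    return c+d*(z-c[2])/d[2]
def proj(s,P):
    return cv2.projectPoints(np.float64(P).reshape(-1,1,3),np.array(s["rvec"]),np.array(s["tvec"]),s["camera_matrix"],None)[0].reshape(-1,2)
E
python3 - <<'E'
from h import *
t=cv2.imread("pics/top0.png");s=cv2.imread("pics/scene0.png")
a=cv2.resize(t[165:225,315:420],None,fx=3.75,fy=3.75,interpolation=2)   #394x225
b=cv2.resize(t[140:240,110:250],None,fx=2.8,fy=2.8,interpolation=2) #392x280
c=cv2.resize(s[235:325,140:225],None,fx=4,fy=4,interpolation=2) #340x360
d=cv2.resize(s[105:215,250:370],None,fx=3.3,fy=3.3,interpolation=2) #396x363
im=np.zeros((600,800,3),np.uint8)
im[:a.shape[0],:a.shape[1]]=a;im[:b.shape[0],400:400+b.shape[1]]=b
c=c[:310];d=d[:310]
c=cv2.resize(s[235:325,140:225],(int(85*3.5),315));d=cv2.resize(s[105:215,250:370],(int(120*2.86),315))
im[285:600,:c.shape[1]]=c;im[285:600,400:400+d.shape[1]]=d
cv2.imwrite("pics/c1.png",im)
S=bot.snapshot("top")
R=cv2.Rodrigues(np.array(S["rvec"]))[0];print(-R.T@S["tvec"])
for p in [(369,195,45),(211,193,119),(131,167,165),(272,166,90),(199,108,30)]: print(p,ray(S,*p))
E
```

```text
[ 310.16776652   12.25895528 1085.63793991]
(369, 195, 45) [ 528.23851975 -237.4621277    45.        ]
(211, 193, 119) [501.62381451 116.89682058 119.        ]
(131, 167, 165) [539.34737856 279.64450863 165.        ]
(272, 166, 90) [574.74502225 -11.37986211  90.        ]
(199, 108, 30) [727.77962059 169.63829135  30.        ]
```

View pics/c1.png

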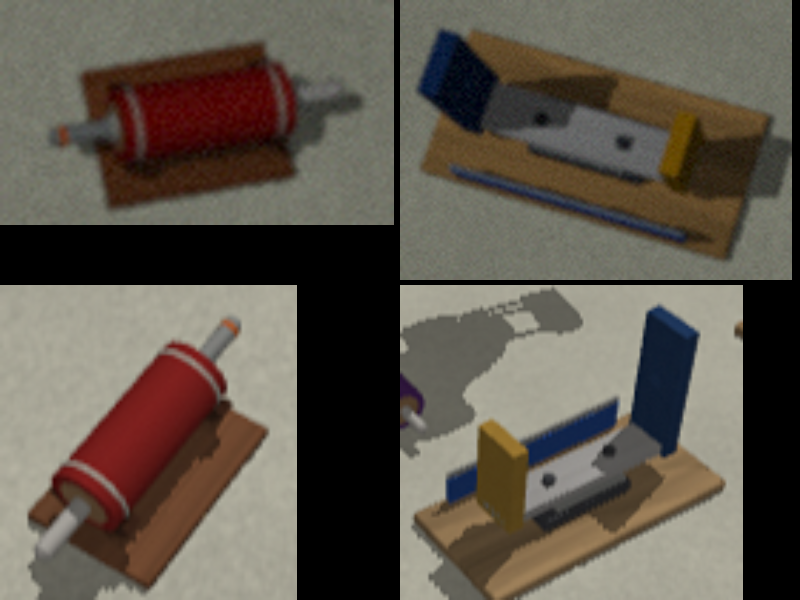

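The crop confirms it. The red roll lies on the brown cradle with its orange-banded pin at top (328,201), on the dispenser side, and its white pin at (411,192). I need enlarged views of the dispenser to pick its corners.

```bash
python3 - <<'E'
from h import *
A={}
for n in("top","scene"):
    L=[bot.snapshot(n) for _ in range(4)]
    S=L[0]; A[n]=np.mean([l["img"].astype(float) for l in L],0)
    np.savez(f"{n}.npz",img=A[n],camera_matrix=S["camera_matrix"],rvec=S["rvec"],tvec=S["tvec"])
def save(n,x0,y0,w,h,f,fn):
    c=np.clip(A[n][y0:y0+h,x0:x0+w,::-1]*1.5,0,255).astype(np.uint8)
    cv2.imwrite(fn,cv2.resize(c,None,fx=f,fy=f,interpolation=cv2.INTER_CUBIC))
save("top",112,143,134,95,6-.04*1,"pics/dt.png")
save("scene",252,108,115,110,5.4,"pics/ds.png")
E
```

```text
(no output)
```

View pics/dt.png

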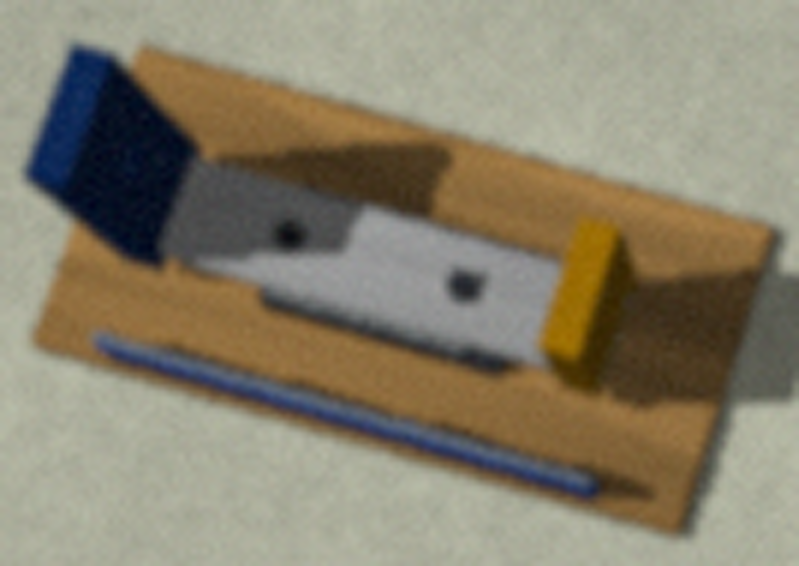

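View pics/ds.png

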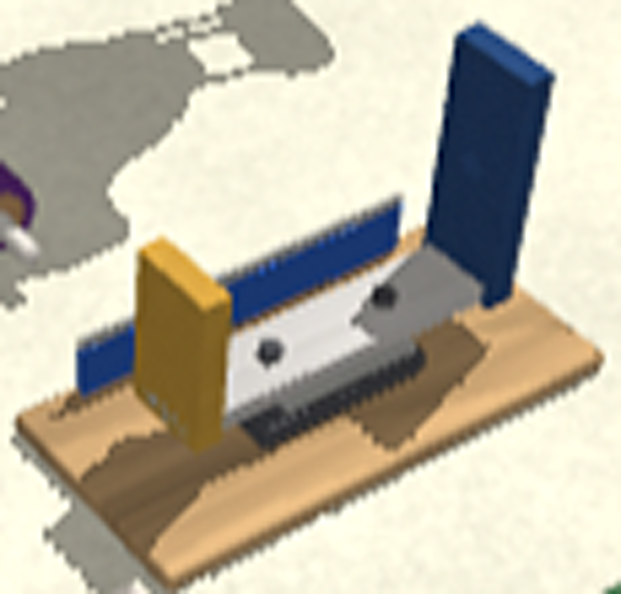

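The top crop gives the base corners at (143,45), (777,230), (685,535) and (35,345). The blue cheek's top face is at (73,48)–(66,195) and the yellow's at (583,218)–(577,358). The scene crop shows the same corners from the low side. Next I fit the dispenser with its yoke offset, and the roll from the red masks.

```bash
cat > fit.py <<'E'
from h import *
from scipy.optimize import least_squares, minimize
T=dict(np.load("top.npz"));S=dict(np.load("scene.npz"))
def W(x,y,a,P): 
    P=np.float64(P);c,s=np.cos(a),np.sin(a)
    return np.c_[x+c*P[:,0]-s*P[:,1],y+s*P[:,0]+c*P[:,1],P[:,2]]
dt=lambda u,v:(112+(u+.5)/5.96-.5,143+(v+.5)/5.96-.5)
ds=lambda u,v:(252+(u+.5)/5.4-.5,108+(v+.5)/5.4-.5)
b=[(65,135,12),(65,-135,12),(-65,-135,6),(-65,135,6)];bt=[dt(143,45),dt(777,230),dt(685,535),dt(35,345)]
b2=[(-65,-135,12),(65,135,12),(65,-135,12)];bs=[ds(18,420),ds(603,353),ds(168,573)]
ch=lambda dy,dz,t:[(25,82+dy+t,165+dz),(25,82+dy,165+dz),(-25,82+dy+t,165+dz),(-25,82+dy,165+dz),(25,-82+dy,119+dz),(25,-82+dy-t,119+dz),(-25,-82+dy,119+dz),(-25,-82+dy-t,119+dz)]
ct=[dt(*p) for p in[(73,46),(112,60),(27,175),(66,195),(583,218),(617,224),(543,347),(577,360)]]
cs=[ds(*p) for p in[(553,74),(537,86),(478,22),(458,37),(232,293),(205,308),(163,236),(138,257)]]
def f(p):
    x,y,a,dy,dz,t=p
    return np.r_[proj(T,W(x,y,a,b))-bt,proj(T,W(x,y,a,ch(dy,dz,t)))-ct,proj(S,W(x,y,a,b2))-bs,proj(S,W(x,y,a,ch(dy,dz,t)))-cs].ravel()
r=least_squares(f,[520,200,-.25,0,0,12],loss="soft_l1",x_scale=[1,1,.01,1,1,1])
print("disp x y yaw dy dz t",r.x.round(3),"rms",np.sqrt(np.mean(r.fun**2)));print(r.fun.round(1))
np.save("disp.npy",r.x)
ms=[]
for C,(x0,y0,x1,y1) in((T,(310,160,420,230)),(S,(135,230,225,325))):
    im=C["img"];m=(im[...,0]>2.6*im[...,1])&(im[...,0]>50)
    k=np.zeros_like(m);k[y0:y1,x0:x1]=1;m&=k
    m=cv2.morphologyEx(m.astype(np.uint8),cv2.MORPH_OPEN,np.ones((3,3)))
    h=cv2.convexHull(np.argwhere(m)[:,::-1].astype(np.int32));o=np.zeros(m.shape,np.uint8);cv2.fillConvexPoly(o,h,1);ms.append(o)
    print("px",m.sum(),o.sum(),h.reshape(-1,2).min(0),h.reshape(-1,2).max(0))
th=np.linspace(0,2*np.pi,40)
cyl=np.r_[[(23*np.cos(q),e,45+23*np.sin(q)) for q in th for e in(-52,52)]]
def g(p):
    c=0
    for C,m in zip((T,S),ms):
        o=np.zeros(m.shape,np.uint8);h=cv2.convexHull(np.float32(proj(C,W(p[0],p[1],p[2]/100,cyl))))
        cv2.fillConvexPoly(o,np.int32(np.round(h*16)),255,cv2.LINE_AA,4)
        c+=np.abs(o/255.-m).sum()
    return c
r=minimize(g,[528,-237,10],method="Nelder-Mead",options=dict(initial_simplex=[[528,-237,10],[536,-237,10],[528,-230,10],[528,-237,20]]))
print("roll",r.x,r.fun); np.save("roll.npy",r.x*[1,1,.01])
p=r.x
print("tips pred top/scene",[proj(C,W(p[0],p[1],p[2]/100,[(0,94,45),(0,-90,45)])).round(1) for C in(T,S)])
E
python3 fit.py
```

```text
disp x y yaw dy dz t [ 5.25703e+02  2.02978e+02 -2.38000e-01  6.09200e+00  2.72700e+00
  1.45820e+01] rms 0.6391323225120126
[-0.5 -0.4  0.2 -0.9 -0.2  0.6 -0.1  0.6  0.3 -0.3  0.4 -0.8 -0.3  0.6
 -0.1 -0.8 -0.6 -0.5  0.2  0.4 -1.  -0.1 -0.1 -0.3 -1.7 -1.1  0.3 -0.1
 -0.2  1.3 -0.   0.1 -1.5 -0.1 -0.1  0.2 -0.8 -0.7 -0.1  1.  -0.   0.6
  0.1  0.4 -0.1 -1.3]
px 672 780 [346 183] [388 205]
px 958 1097 [157 255] [201 303]
roll [ 528.9631717  -228.46079349   18.75840591] 560.3960784313725
tips pred top/scene [array([[324.7, 200.2],
       [403.5, 189.1]]), array([[209.9, 243.6],
       [151.8, 309.6]])]
```

```bash
cat >> fit.py <<'E'
ot=[(328.3,201.5),(411.5,191.7)];os=[(206.8,245),(151.8,311.6)]
# observed tips + extremes of the red paper (end-cap centres from masks are unreliable)
def q(p):
    P=W(*p,[(0,94,45),(0,-90,45)]);return np.r_[proj(T,P)-ot,proj(S,P)-os].ravel()
r=least_squares(q,[528,-237,.15],x_scale=[1,1,.01]);print("roll tips",r.x,r.fun.round(1));np.save("roll.npy",r.x)
for n,C,(x0,y0,w,h) in(("t",T,(315,160,110,65)),("s",S,(140,235,85,90))):
    f_=int(6.5);c=cv2.resize(np.clip(C["img"][y0:y0+h,x0:x0+w,::-1]*1.3,0,255).astype(np.uint8),None,fx=f_,fy=f_,interpolation=2)
    for P,col in((W(*r.x,cyl),(255,255,0)),):
        hh=cv2.convexHull(np.float32((proj(C,P)-[x0,y0]+.5)*f_));cv2.polylines(c,[np.int32(hh)],True,col)
    for u in proj(C,W(*r.x,[(0,94,45),(0,-90,45)])): cv2.circle(c,tuple(int(k) for k in (u-[x0,y0]+.5)*f_),3,(0,255,255),-1)
    cv2.imwrite(f"pics/r{n}.png",c)
E
python3 fit.py|tail -1; python3 - <<'E'
import cv2,numpy as np
a=cv2.imread("pics/rt.png");b=cv2.imread("pics/rs.png");print(a.shape,b.shape)
a=cv2.resize(a,None,fx=.65,fy=.65);b=cv2.resize(b,None,fx=.65,fy=.65)
o=np.zeros((max(a.shape[0],b.shape[0]),a.shape[1]+b.shape[1],3),np.uint8);o[:a.shape[0],:a.shape[1]]=a;o[:b.shape[0],a.shape[1]:]=b;print(o.shape)
cv2.imwrite("pics/rr.png",o)
E
```

```text
roll tips [ 5.27464441e+02 -2.36541924e+02  1.95047343e-01] [ 0.  -0.2 -4.6 -2.1 -0.4  0.3 -3.7  0.6]
(390, 660, 3) (540, 510, 3)
(351, 761, 3)
```

View pics/rr.png

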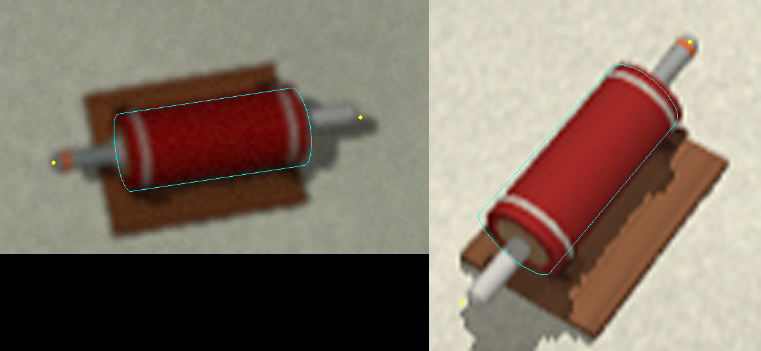

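```bash
cat > fit2.py <<'E'
import sys
exec(open("fit.py").read().split("ms=[]")[0])
th=np.linspace(0,2*np.pi,40)
cyl=np.r_[[(23*np.cos(q),e,45+23*np.sin(q)) for q in th for e in(-52,52)]]
ims=[];
for C,(x0,y0,x1,y1) in((T,(310,160,420,230)),(S,(135,230,225,325))):
    im=C["img"]; red=(im[...,0]-2.2*im[...,1])
    m=np.zeros(red.shape,np.uint8);m[y0:y1,x0:x1]=((red>8)&(im[...,0]>40))[y0:y1,x0:x1]
    n,l,st,_=cv2.connectedComponentsWithStats(m);keep=np.isin(l,[i for i in range(1,n) if st[i,4]>25])
    p=np.argwhere(keep)[:,::-1].astype(np.int32);h=cv2.convexHull(p)
    o=np.zeros(m.shape,np.uint8);cv2.fillConvexPoly(o,h,1);ims.append(o);print(m.sum(),o.sum(),p.min(0),p.max(0))
def g(p):
    c=0
    for C,m in zip((T,S),ims):
        o=np.zeros(m.shape,np.uint8);h=cv2.convexHull(np.float32(proj(C,W(p[0],p[1],p[2]/100,cyl))))
        cv2.fillConvexPoly(o,np.int32(np.round(h*16)),255,cv2.LINE_AA,4);c+=np.abs(o/255.-m).sum()
    return c
r=minimize(g,[527,-234,18],method="Nelder-Mead",options=dict(initial_simplex=[[524,-237,20],[532,-237,16],[526,-230,14],[528,-233,24]]))
print(r.x,r.fun,[proj(C,W(r.x[0],r.x[1],r.x[2]/100,[(0,94,45),(0,-90,45)])).round(1).tolist() for C in(T,S)])
ot=[(328.3,201.5),(406.5,188)];os=[(206.8,245),(151.8,312)]
def q(p):
    P=W(*p,[(0,94,45),(0,-90,45)]);return np.r_[proj(T,P)-ot,proj(S,P)-os].ravel()
t=least_squares(q,[528,-237,.15],x_scale=[1,1,.01]);print("tips",t.x,t.fun.round(1))
im=cv2.hconcat([cv2.resize(np.uint8(C["img"][y:y+70,x:x+110,::-1]/2+m[y:y+70,x:x+110,None]*100),None,fx=3,fy=3,interpolation=0) for C,m,x,y in((T,ims[0],315,160),(S,ims[1],130,245))])
cv2.imwrite("pics/m.png",im)
E
python3 fit2.py
```

```text
disp x y yaw dy dz t [ 5.25703e+02  2.02978e+02 -2.38000e-01  6.09200e+00  2.72700e+00
  1.45820e+01] rms 0.6391323225120126
[-0.5 -0.4  0.2 -0.9 -0.2  0.6 -0.1  0.6  0.3 -0.3  0.4 -0.8 -0.3  0.6
 -0.1 -0.8 -0.6 -0.5  0.2  0.4 -1.  -0.1 -0.1 -0.3 -1.7 -1.1  0.3 -0.1
 -0.2  1.3 -0.   0.1 -1.5 -0.1 -0.1  0.2 -0.8 -0.7 -0.1  1.  -0.   0.6
  0.1  0.4 -0.1 -1.3]
790 997 [344 182] [393 208]
1023 1257 [155 252] [203 304]
[ 529.26710661 -233.60642163   21.36860015] 206.5529411764706 [[[327.2, 201.2], [405.5, 188.1]], [[207.4, 244.6], [150.6, 312.2]]]
tips [ 5.29540747e+02 -2.34381616e+02  2.23916409e-01] [-0.7  0.  -0.8 -0.4  0.  -0.3 -1.1  0.8]
```

Both roll fits agree, so I take x=529.4, y=-234, yaw=0.218. Next is a helper that turns a goal pose into tool-axis units.

```bash
cat > go.py <<'E'
import sys,numpy as np
from rig import bot
from scipy.spatial.transform import Rotation as Ro
x,y,z,yaw=map(float,sys.argv[1:5]);s=bot.state()
R=Ro.from_euler("xyz",s["tcp_rot"]);G=Ro.from_euler("xyz",[np.pi,0,yaw])
d=R.inv().apply(np.array([x,y,z])-s["tool_pos"])/25;w=np.degrees((R.inv()*G).as_rotvec())/5
print("t",s["time"],"d",d.round(2),"w",w.round(2))
E
python3 go.py 440 30 220 1.789; python3 go.py 529.4 -234 150 1.789
```

```text
t 0.55 d [-15.47 -16.53   0.78] w [ 0.   -0.   10.54]
t 0.55 d [-23.15 -24.62   3.58] w [ 0.   -0.   10.54]
```

>>> servo_tool([
  {"fingers":1,"dx":-23.15,"dy":-24.6,"dz":0.5,"wz":10.54},
  {"fingers":1,"dx":-23.15,"dy":-24.6,"dz":0.5,"wz":10.54},
  {"fingers":1,"dx":-23.15,"dy":-24.6,"dz":0.5,"wz":10.54},
  {"fingers":1,"dx":-23.15,"dy":-24.6,"dz":0.5,"wz":10.54},
  {"fingers":1,"dx":-23.15,"dy":-24.6,"dz":0.5,"wz":10.54},
  {"fingers":1,"dx":-23.15,"dy":-24.6,"dz":0.5,"wz":10.54},
  {"fingers":1,"dx":-23.15,"dy":-24.6,"dz":0.5,"wz":10.54},
  {"fingers":1,"dx":-23.15,"dy":-24.6,"dz":0.5,"wz":10.54},
  {"fingers":1,"dx":-23.15,"dy":-24.6,"dz":0.5,"wz":10.54},
  {"fingers":1,"dx":-23.15,"dy":-24.6,"dz":0.5,"wz":10.54},
])

```text
invalid input
```

```bash
python3 go.py 529.4 -234 150 1.789
```

```text
t 0.55 d [-23.15 -24.62   3.58] w [ 0.   -0.   10.54]
```

>>> servo_tool([
  {"fingers":1,"dx":-1.6,"dy":-1.6,"dz":0.0,"wx":0,"wy":0,"wz":1.0},
])

```text
time: 0.63
tool_pos: [274.6, 531.8, 238.5]
tcp_rot: [3.141, -0.002, 2.626]
ft_force: [0.2, -0.8, 0.5]
width: 1.0
finger_force: 0.0
```

>>> servo_tool([
  {"fingers":1,"dx":-15,"dy":-16,"dz":0.0,"wx":0,"wy":0,"wz":9},
  {"fingers":1,"dx":-15,"dy":-16,"dz":0.0,"wx":0,"wy":0,"wz":9},
  {"fingers":1,"dx":-15,"dy":-16,"dz":0.0,"wx":0,"wy":0,"wz":9},
  {"fingers":1,"dx":-15,"dy":-16,"dz":0.0,"wx":0,"wy":0,"wz":9},
])

```text
time: 0.97
tool_pos: [315.0, 364.4, 239.5]
tcp_rot: [3.141, 0.0, 2.116]
ft_force: [0.8, 0.4, -0.4]
width: 1.003
finger_force: 0.0
```

```bash
python3 go.py 529.4 -234 190 1.789
```

```text
t 0.9667 d [-24.91  -5.08   1.98] w [0.   0.   3.75]
```

>>> servo_tool([
  {"fingers":1,"dx":-24.9,"dy":-5.1,"dz":1.5,"wx":0,"wy":0,"wz":3.7},
  {"fingers":1,"dx":-24.9,"dy":-5.1,"dz":1.5,"wx":0,"wy":0,"wz":3.7},
  {"fingers":1,"dx":-24.9,"dy":-5.1,"dz":1.5,"wx":0,"wy":0,"wz":3.7},
  {"fingers":1,"dx":-24.9,"dy":-5.1,"dz":1.5,"wx":0,"wy":0,"wz":3.7},
  {"fingers":1,"dx":-24.9,"dy":-5.1,"dz":1.5,"wx":0,"wy":0,"wz":3.7},
  {"fingers":1,"dx":-24.9,"dy":-5.1,"dz":1.5,"wx":0,"wy":0,"wz":3.7},
  {"fingers":1,"dx":-24.9,"dy":-5.1,"dz":1.5,"wx":0,"wy":0,"wz":3.7},
  {"fingers":1,"dx":-24.9,"dy":-5.1,"dz":1.5,"wx":0,"wy":0,"wz":3.7},
  {"fingers":1,"dx":-24.9,"dy":-5.1,"dz":1.5,"wx":0,"wy":0,"wz":3.7},
  {"fingers":1,"dx":-24.9,"dy":-5.1,"dz":1.5,"wx":0,"wy":0,"wz":3.7},
])

```text
time: 1.8
tool_pos: [457.5, -27.0, 215.4]
tcp_rot: [3.14, 0.001, 1.798]
ft_force: [0.1, 0.5, 0.9]
width: 0.999
finger_force: 0.0
```

```bash
python3 go.py 529.4 -234 130 1.789
```

```text
t 1.8 d [-8.71  0.93  3.42] w [0.01 0.01 0.11]
```

>>> servo_tool([
  {"fingers":1,"dx":-8.7,"dy":0.9,"dz":1.5,"wx":0,"wy":0,"wz":0.1},
  {"fingers":1,"dx":-8.7,"dy":0.9,"dz":1.5,"wx":0,"wy":0,"wz":0.1},
  {"fingers":1,"dx":-8.7,"dy":0.9,"dz":1.5,"wx":0,"wy":0,"wz":0.1},
  {"fingers":1,"dx":-8.7,"dy":0.9,"dz":3.4,"wx":0,"wy":0,"wz":0.1},
  {"fingers":1,"dx":-8.7,"dy":0.9,"dz":3.4,"wx":0,"wy":0,"wz":0.1},
  {"fingers":1,"dx":-8.7,"dy":0.9,"dz":3.4,"wx":0,"wy":0,"wz":0.1},
  {"fingers":1,"dx":-8.7,"dy":0.9,"dz":3.4,"wx":0,"wy":0,"wz":0.1},
  {"fingers":1,"dx":-8.7,"dy":0.9,"dz":3.4,"wx":0,"wy":0,"wz":0.1},
  {"fingers":1,"dx":-8.7,"dy":0.9,"dz":3.4,"wx":0,"wy":0,"wz":0.1},
])

```text
time: 2.55
tool_pos: [528.1, -231.2, 130.2]
tcp_rot: [-3.142, -0.001, 1.79]
ft_force: [-0.2, -0.0, 0.4]
width: 1.0
finger_force: 0.0
```

```bash
python3 go.py 529.4 -234 43 1.789; python3 - <<'E'
from h import *
s=bot.snapshot("top");cv2.imwrite("pics/a1.png",cv2.resize(s["img"][110:280,270:490,::-1],None,fx=3.5,fy=3.5,interpolation=2))
E
```

```text
t 2.55 d [-0.12  0.03  3.49] w [-0.   -0.01  0.01]
```

View pics/a1.png

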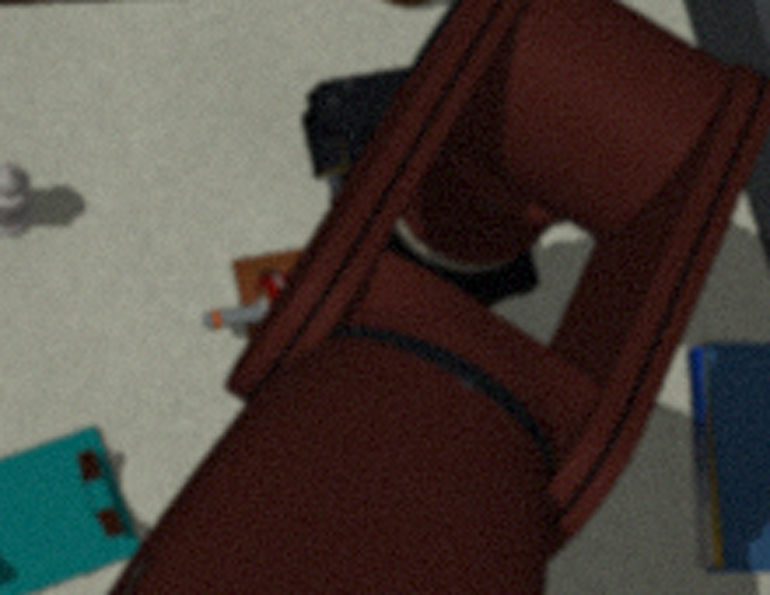

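The arm hides most of the roll, leaving only its orange pin visible at (212,320). The gripper body's long side runs along the closing line, as I assumed. I descend and close.

>>> servo_tool([
  {"fingers":1,"dx":-0.1,"dy":0,"dz":1,"wx":0,"wy":0,"wz":0},
  {"fingers":1,"dx":-0.1,"dy":0,"dz":2,"wx":0,"wy":0,"wz":0},
  {"fingers":1,"dx":-0.1,"dy":0,"dz":3,"wx":0,"wy":0,"wz":0},
  {"fingers":1,"dx":-0.1,"dy":0,"dz":3.5,"wx":0,"wy":0,"wz":0},
  {"fingers":1,"dx":-0.1,"dy":0,"dz":3.5,"wx":0,"wy":0,"wz":0},
  {"fingers":1,"dx":-0.1,"dy":0,"dz":3.5,"wx":0,"wy":0,"wz":0},
])

```text
time: 3.1
tool_pos: [529.0, -233.3, 43.3]
tcp_rot: [3.141, 0.0, 1.791]
ft_force: [0.5, 0.1, -0.4]
width: 0.999
finger_force: 0.0
```

>>> servo_tool([
  {"fingers":0.3,"dx":0,"dy":0,"dz":0,"wx":0,"wy":0,"wz":0},
  {"fingers":0.2,"dx":0,"dy":0,"dz":0,"wx":0,"wy":0,"wz":0},
  {"fingers":0.1,"dx":0,"dy":0,"dz":0,"wx":0,"wy":0,"wz":0},
  {"fingers":0,"dx":0,"dy":0,"dz":0,"wx":0,"wy":0,"wz":0},
  {"fingers":-0.5,"dx":0,"dy":0,"dz":0,"wx":0,"wy":0,"wz":0},
  {"fingers":-0.5,"dx":0,"dy":0,"dz":0,"wx":0,"wy":0,"wz":0},
  {"fingers":-0.5,"dx":0,"dy":0,"dz":0,"wx":0,"wy":0,"wz":0},
], newtons=10)

```text
time: 3.68
tool_pos: [528.8, -234.1, 42.6]
tcp_rot: [3.141, 0.0, 1.79]
ft_force: [-0.1, 0.3, 0.1]
width: 0.553
finger_force: 0.0
```

>>> servo_tool([
  {"fingers":-0.5,"dx":0,"dy":0,"dz":0,"wx":0,"wy":0,"wz":0},
  {"fingers":-0.5,"dx":0,"dy":0,"dz":0,"wx":0,"wy":0,"wz":0},
  {"fingers":-0.5,"dx":0,"dy":0,"dz":0,"wx":0,"wy":0,"wz":0},
  {"fingers":-0.5,"dx":0,"dy":0,"dz":0,"wx":0,"wy":0,"wz":0},
], newtons=55)

```text
time: 4.02
tool_pos: [528.6, -234.1, 42.5]
tcp_rot: [-3.141, -0.0, 1.79]
ft_force: [-1.8, -0.3, 1.4]
width: 0.516
finger_force: 55.0
```

>>> servo_tool([
  {"fingers":-0.5,"dx":0,"dy":0,"dz":-0.5,"wx":0,"wy":0,"wz":0},
  {"fingers":-0.5,"dx":0,"dy":0,"dz":-1.2,"wx":0,"wy":0,"wz":0},
  {"fingers":-0.5,"dx":0,"dy":0,"dz":-2.2,"wx":0,"wy":0,"wz":0},
  {"fingers":-0.5,"dx":0,"dy":0,"dz":-3.2,"wx":0,"wy":0,"wz":0},
  {"fingers":-0.5,"dx":0,"dy":0,"dz":-4.2,"wx":0,"wy":0,"wz":0},
  {"fingers":-0.5,"dx":0,"dy":0,"dz":-5.2,"wx":0,"wy":0,"wz":0},
  {"fingers":-0.5,"dx":0,"dy":0,"dz":-6.2,"wx":0,"wy":0,"wz":0},
  {"fingers":-0.5,"dx":0,"dy":0,"dz":-6.2,"wx":0,"wy":0,"wz":0},
])

```text
time: 4.68
tool_pos: [531.4, -235.5, 204.0]
tcp_rot: [3.135, 0.007, 1.79]
ft_force: [1.6, 0.1, -1.4]
width: 0.512
finger_force: 55.0
```

```bash
python3 - <<'E'
from h import *
s=bot.state();print(s["tool_pos"],s["tcp_rot"],s["ft_force"],s["ft_torque"])
# target in dispenser frame -> world
x,y,a,dy,dz,t=np.load("disp.npy")
for q in[(0,-21),(0,0),(0,dy-12)]: print(q,x+np.cos(a)*q[0]-np.sin(a)*q[1],y+np.sin(a)*q[0]+np.cos(a)*q[1])
E
python3 go.py 520.7 182.6 200 1.3328
```

```text
[ 531.42950948 -235.46033184  204.04493498] [3.13454087 0.0065     1.79006402] [ 1.60130313  0.06774398 -1.37917001] [-0.185027   -0.0290541  -0.02196379]
(0, -21) 520.7480376382317 182.5707226134897
(0, 0) 525.7027511196942 202.97784917056808
(0, np.float64(-5.907653874699803)) 524.308906724609 197.23698058597697
t 4.6833 d [16.42  3.22  0.08] w [0.1  0.05 5.24]
```

>>> servo_tool([
  {"fingers":-0.5,"dx":0.8,"dy":0.1,"dz":0,"wx":0,"wy":0,"wz":0.2},
  {"fingers":-0.5,"dx":2,"dy":0.4,"dz":0,"wx":0,"wy":0,"wz":0.6},
  {"fingers":-0.5,"dx":3.4,"dy":0.7,"dz":0,"wx":0,"wy":0,"wz":1.1},
  {"fingers":-0.5,"dx":4.9,"dy":1,"dz":0,"wx":0,"wy":0,"wz":1.6},
  {"fingers":-0.5,"dx":6.4,"dy":1.3,"dz":0,"wx":0,"wy":0,"wz":2.1},
  {"fingers":-0.5,"dx":7.9,"dy":1.6,"dz":0,"wx":0,"wy":0,"wz":2.6},
  {"fingers":-0.5,"dx":9.4,"dy":1.9,"dz":0,"wx":0,"wy":0,"wz":3.1},
  {"fingers":-0.5,"dx":10.9,"dy":2.2,"dz":0,"wx":0,"wy":0,"wz":3.6},
  {"fingers":-0.5,"dx":12.2,"dy":2.4,"dz":0,"wx":0,"wy":0,"wz":4.1},
  {"fingers":-0.5,"dx":13,"dy":2.6,"dz":0,"wx":0,"wy":0,"wz":4.4},
])

```text
time: 5.52
tool_pos: [519.8, 100.7, 196.2]
tcp_rot: [-3.139, -0.001, 1.406]
ft_force: [0.2, -0.2, -2.5]
width: 0.519
finger_force: 55.0
```

```bash
python3 go.py 520.7 182.6 200 1.3328
```

```text
t 5.5167 d [ 3.24 -0.5  -0.15] w [-0.03 -0.01  0.84]
```

>>> servo_tool([
  {"fingers":-0.5,"dx":1,"dy":-0.2,"dz":0,"wx":0,"wy":0,"wz":0.3},
  {"fingers":-0.5,"dx":1.8,"dy":-0.4,"dz":0,"wx":0,"wy":0,"wz":0.6},
  {"fingers":-0.5,"dx":2.4,"dy":-0.5,"dz":0,"wx":0,"wy":0,"wz":0.8},
  {"fingers":-0.5,"dx":2.6,"dy":-0.5,"dz":0,"wx":0,"wy":0,"wz":0.8},
  {"fingers":-0.5,"dx":2.6,"dy":-0.5,"dz":0,"wx":0,"wy":0,"wz":0.8},
  {"fingers":-0.5,"dx":2.6,"dy":-0.5,"dz":0,"wx":0,"wy":0,"wz":0.8},
])

```text
time: 6.02
tool_pos: [519.5, 163.0, 196.7]
tcp_rot: [-3.141, 0.001, 1.337]
ft_force: [-0.8, 0.1, -3.1]
width: 0.513
finger_force: 55.0
```

```bash
python3 go.py 520.7 182.6 200 1.3328; python3 - <<'E'
from h import *
o=[]
for n,(x,y,w,h) in(("scene",(210,70,180,150)),("top",(95,110,190,150))):
    s=bot.snapshot(n);o.append(cv2.resize(np.clip(s["img"][y:y+h,x:x+w,::-1]*1.3,0,255).astype(np.uint8),(400,int(400*h/w)),interpolation=2)[:315])
cv2.imwrite("pics/a2.png",cv2.hconcat(o))
E
```

```text
t 6.0167 d [ 0.77 -0.13 -0.13] w [-0.01  0.01  0.05]
```

View pics/a2.png

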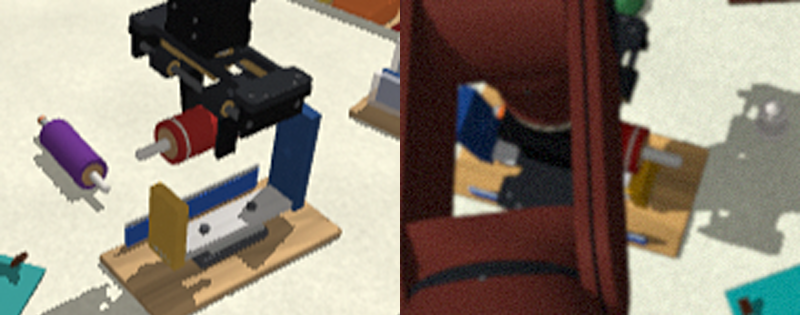

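The roll hangs level above the dispenser, white pin toward the yellow cheek. The white tip is at scene (274,140) and top (229,186). I check where it sits in the grip.

```bash
python3 - <<'E'
from h import *
T=dict(np.load("top.npz"));S=dict(np.load("scene.npz"))
st=bot.state();p=st["tool_pos"];yaw=st["tcp_rot"][2];u=np.array([np.cos(yaw),np.sin(yaw),0])
P=p+[0,0,2]-90*u;print(P,proj(S,P),proj(T,P))
from scipy.optimize import least_squares
r=least_squares(lambda q:np.r_[(proj(S,q)-[273.9,139.7]).ravel(),(proj(T,q)-[229,186]).ravel()],P)
d=r.x-P;print("world diff",d,"along",d@u,"cross",d@[u[1],-u[0],0],r.fun)
E
```

```text
[498.78834608  74.91674061 199.04280051] [[270.6913109  140.16086355]] [[228.41052773 187.26180093]]
world diff [4.05305378 0.92780578 1.87910492] along 1.8471192782453183 cross 3.7250797144985044 [-1.51679137  0.3427736  -0.99676615 -0.98300059]
```

>>> servo_tool([
  {"fingers":-0.5,"dx":0.5,"dy":-0.1,"dz":0,"wx":0,"wy":0,"wz":0.05},
  {"fingers":-0.5,"dx":0.75,"dy":-0.13,"dz":0,"wx":0,"wy":0,"wz":0.05},
  {"fingers":-0.5,"dx":0.75,"dy":-0.13,"dz":0.3,"wx":0,"wy":0,"wz":0.05},
  {"fingers":-0.5,"dx":0.75,"dy":-0.13,"dz":0.9,"wx":0,"wy":0,"wz":0.05},
  {"fingers":-0.5,"dx":0.75,"dy":-0.13,"dz":1.6,"wx":0,"wy":0,"wz":0.05},
  {"fingers":-0.5,"dx":0.75,"dy":-0.13,"dz":2.1,"wx":0,"wy":0,"wz":0.05},
  {"fingers":-0.5,"dx":0.75,"dy":-0.13,"dz":2.25,"wx":0,"wy":0,"wz":0.05},
  {"fingers":-0.5,"dx":0.75,"dy":-0.13,"dz":2.25,"wx":0,"wy":0,"wz":0.05},
])

```text
time: 6.78
tool_pos: [519.9, 181.8, 139.4]
tcp_rot: [-3.138, 0.002, 1.332]
ft_force: [-0.9, -0.3, -2.8]
width: 0.515
finger_force: 55.0
```

```bash
python3 go.py 520.7 182.6 140 1.3328; python3 - <<'E'
from h import *
print(bot.state()["ft_force"])
o=[]
T=dict(np.load("top.npz"));S=dict(np.load("scene.npz"))
for n,C,(x,y,w,h) in(("scene",S,(250,120,80,90)),("top",T,(170,150,80,90))):
    im=np.mean([bot.snapshot(n)["img"].astype(float) for _ in range(3)],0);np.save(n+"_b.npy",im)
    o.append(cv2.resize(np.clip(im[y:y+h,x:x+w,::-1]*1.4,0,255).astype(np.uint8),(400,450),interpolation=2))
st=bot.state();p=st["tool_pos"];print(p,st["tcp_rot"]);yaw=st["tcp_rot"][2];u=np.array([np.cos(yaw),np.sin(yaw),0])
P=p+[0,0,2]-90*u;print("tip pred crop",(proj(S,P)-[250,120]+.5)*5,(proj(T,P)-[170,150]+.5)*5)
cv2.imwrite("pics/a3.png",cv2.hconcat(o))
E
```

```text
t 6.7833 d [ 0.04  0.03 -0.03] w [-0.04  0.02 -0.01]
[-0.88912993 -0.30150082 -2.83513603]
[521.82111647 182.59146791 142.34945351] [ 3.13980532e+00 -7.65845098e-04  1.33183628e+00]
tip pred crop [[135.97238547 179.41931097]] [[253.80518906 210.32687065]]
```

View pics/a3.png

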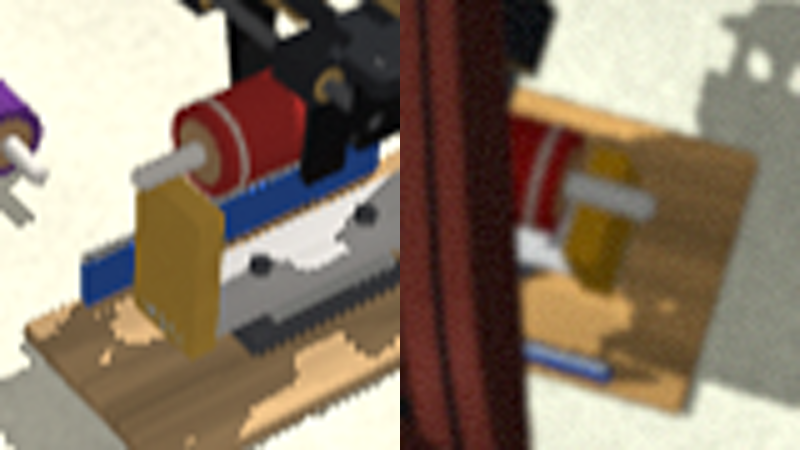

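Seen from both cameras, the white tip is within about 1 px of the prediction, at scene crop (137,180) and top crop (253,208). It clears the yellow cheek, so the pose estimates hold. Next I press slowly along the axis.

>>> servo_tool([
  {"fingers":-0.5,"dx":0.1,"dy":0,"dz":0,"wx":0,"wy":0,"wz":0},
  {"fingers":-0.5,"dx":0.2,"dy":0,"dz":0,"wx":0,"wy":0,"wz":0},
  {"fingers":-0.5,"dx":0.3,"dy":0,"dz":0,"wx":0,"wy":0,"wz":0},
  {"fingers":-0.5,"dx":0.4,"dy":0,"dz":0,"wx":0,"wy":0,"wz":0},
  {"fingers":-0.5,"dx":0.4,"dy":0,"dz":0,"wx":0,"wy":0,"wz":0},
  {"fingers":-0.5,"dx":0.4,"dy":0,"dz":0,"wx":0,"wy":0,"wz":0},
])

```text
time: 7.58
tool_pos: [523.4, 192.4, 141.2]
tcp_rot: [-3.142, 0.0, 1.332]
ft_force: [0.3, 0.5, -3.9]
width: 0.517
finger_force: 55.0
```

```bash
cat > st.py <<'E'
from h import *
s=bot.state();x,y,a,dy,dz,t=np.load("disp.npy");p=s["tool_pos"]
c,n=np.cos(a),np.sin(a);q=p-[x,y,0];f=s["ft_force"]
print("t %.2f disp x %.1f y %.1f axis z %.1f yaw-err %.4f | F x %.1f y %.1f z %.1f"%(s["time"],c*q[0]+n*q[1],-n*q[0]+c*q[1],p[2]+2,s["tcp_rot"][2]-np.pi/2-a,c*f[0]+n*f[1],-n*f[0]+c*f[1],f[2]),"rot",s["tcp_rot"].round(4),"tq",s["ft_torque"].round(2),"w",round(s["width"],3))
E
python3 st.py
```

```text
t 7.58 disp x 0.3 y -10.8 axis z 143.2 yaw-err -0.0004 | F x 0.2 y 0.6 z -3.9 rot [-3.1415e+00  1.0000e-04  1.3322e+00] tq [-0.08  0.02 -0.01] w 0.517
```

>>> servo_tool([
  {"fingers":-0.5,"dx":0.08,"dy":0,"dz":0,"wx":0,"wy":0,"wz":0},
  {"fingers":-0.5,"dx":0.16,"dy":0,"dz":0,"wx":0,"wy":0,"wz":0},
  {"fingers":-0.5,"dx":0.24,"dy":0,"dz":0,"wx":0,"wy":0,"wz":0},
  {"fingers":-0.5,"dx":0.32,"dy":0,"dz":0,"wx":0,"wy":0,"wz":0},
  {"fingers":-0.5,"dx":0.4,"dy":0,"dz":0,"wx":0,"wy":0,"wz":0},
  {"fingers":-0.5,"dx":0.48,"dy":0,"dz":0,"wx":0,"wy":0,"wz":0},
  {"fingers":-0.5,"dx":0.48,"dy":0,"dz":0,"wx":0,"wy":0,"wz":0},
  {"fingers":-0.5,"dx":0.48,"dy":0,"dz":0,"wx":0,"wy":0,"wz":0},
  {"fingers":-0.5,"dx":0.48,"dy":0,"dz":0,"wx":0,"wy":0,"wz":0},
])

```text
time: 8.33
tool_pos: [526.2, 203.6, 141.1]
tcp_rot: [-3.141, 0.001, 1.332]
ft_force: [-1.2, -4.2, -3.3]
width: 0.518
finger_force: 55.0
```

```bash
python3 st.py
```

```text
t 8.33 disp x 0.3 y 0.7 axis z 143.1 yaw-err -0.0009 | F x -0.2 y -4.4 z -3.3 rot [-3.1413e+00  5.0000e-04  1.3317e+00] tq [-0.89  0.21  0.  ] w 0.518
```

>>> servo_tool([
  {"fingers":-0.5,"dx":0.08,"dy":0,"dz":0,"wx":0,"wy":0,"wz":0},
  {"fingers":-0.5,"dx":0.16,"dy":0,"dz":0,"wx":0,"wy":0,"wz":0},
  {"fingers":-0.5,"dx":0.24,"dy":0,"dz":0,"wx":0,"wy":0,"wz":0},
  {"fingers":-0.5,"dx":0.32,"dy":0,"dz":0,"wx":0,"wy":0,"wz":0},
  {"fingers":-0.5,"dx":0.32,"dy":0,"dz":0,"wx":0,"wy":0,"wz":0},
  {"fingers":-0.5,"dx":0.32,"dy":0,"dz":0,"wx":0,"wy":0,"wz":0},
])

```text
time: 8.83
tool_pos: [527.9, 210.7, 140.9]
tcp_rot: [-3.141, 0.002, 1.332]
ft_force: [-0.5, -7.2, -4.0]
width: 0.515
finger_force: 55.0
```

```bash
python3 st.py; python3 - <<'E'
from h import *
S=[]
for _ in range(6): bot.snapshot("scene");S.append(bot.state()["ft_force"])
print(np.mean(S,0),np.std(S,0))
E
python3 st.py
```

```text
t 8.83 disp x 0.3 y 8.0 axis z 142.9 yaw-err -0.0009 | F x 1.2 y -7.1 z -4.0 rot [-3.1411e+00  1.9000e-03  1.3317e+00] tq [-1.35  0.28 -0.07] w 0.515
[-1.05135704 -7.5148484  -3.44607303] [0.39141511 0.42638852 0.42046213]
t 9.13 disp x 0.3 y 7.9 axis z 142.9 yaw-err -0.0011 | F x 1.0 y -8.1 z -3.1 rot [-3.1409e+00  2.0000e-03  1.3316e+00] tq [-1.29  0.33 -0.04] w 0.513
```

>>> servo_tool([
  {"fingers":-0.5,"dx":0.08,"dy":0,"dz":0,"wx":0,"wy":0,"wz":0},
  {"fingers":-0.5,"dx":0.16,"dy":0,"dz":0,"wx":0,"wy":0,"wz":0},
  {"fingers":-0.5,"dx":0.24,"dy":0,"dz":0,"wx":0,"wy":0,"wz":0},
  {"fingers":-0.5,"dx":0.32,"dy":0,"dz":0,"wx":0,"wy":0,"wz":0},
  {"fingers":-0.5,"dx":0.34,"dy":0,"dz":0,"wx":0,"wy":0,"wz":0},
  {"fingers":-0.5,"dx":0.34,"dy":0,"dz":0,"wx":0,"wy":0,"wz":0},
])

```text
time: 9.63
tool_pos: [529.7, 218.2, 140.7]
tcp_rot: [-3.141, 0.004, 1.332]
ft_force: [-1.3, -10.7, -2.1]
width: 0.516
finger_force: 55.0
```

```bash
cat >> st.py <<'E'
S=[]
for _ in range(8): bot.snapshot("scene");S.append(bot.state()["ft_force"])
f=np.mean(S,0);print("mean F disp x %.2f y %.2f z %.2f"%(c*f[0]+n*f[1],-n*f[0]+c*f[1],f[2]))
E
python3 st.py
```

```text
t 9.63 disp x 0.3 y 15.7 axis z 142.7 yaw-err -0.0011 | F x 1.2 y -10.7 z -2.1 rot [-3.1406  0.0035  1.3315] tq [-1.78  0.35 -0.06] w 0.516
mean F disp x 0.69 y -10.69 z -2.68
```

>>> servo_tool([
  {"fingers":-0.5,"dx":0.05,"dy":0,"dz":0.1,"wx":0,"wy":0,"wz":0},
  {"fingers":-0.5,"dx":0.05,"dy":0,"dz":0.2,"wx":0,"wy":0,"wz":0},
  {"fingers":-0.5,"dx":0.05,"dy":0,"dz":0.3,"wx":0,"wy":0,"wz":0},
  {"fingers":-0.5,"dx":0.05,"dy":0,"dz":0.4,"wx":0,"wy":0,"wz":0},
  {"fingers":-0.5,"dx":0.05,"dy":0,"dz":0.4,"wx":0,"wy":0,"wz":0},
  {"fingers":-0.5,"dx":0.05,"dy":0,"dz":0.4,"wx":0,"wy":0,"wz":0},
])

```text
time: 10.53
tool_pos: [530.3, 219.4, 131.3]
tcp_rot: [-3.141, 0.003, 1.331]
ft_force: [-2.4, -11.8, 1.1]
width: 0.512
finger_force: 55.0
```

```bash
python3 st.py
```

```text
t 10.53 disp x 0.6 y 17.1 axis z 133.3 yaw-err -0.0012 | F x 0.4 y -12.0 z 1.1 rot [-3.1412e+00  2.9000e-03  1.3314e+00] tq [-1.56  0.47 -0.04] w 0.512
mean F disp x -0.73 y -10.95 z 0.30
```

>>> servo_tool([
  {"fingers":-0.5,"dx":0,"dy":0,"dz":0.08,"wx":0,"wy":0,"wz":0},
  {"fingers":-0.5,"dx":0,"dy":0,"dz":0.16,"wx":0,"wy":0,"wz":0},
  {"fingers":-0.5,"dx":0,"dy":0,"dz":0.22,"wx":0,"wy":0,"wz":0},
  {"fingers":-0.5,"dx":0,"dy":0,"dz":0.28,"wx":0,"wy":0,"wz":0},
  {"fingers":-0.5,"dx":0,"dy":0,"dz":0.28,"wx":0,"wy":0,"wz":0},
])

```text
time: 11.35
tool_pos: [530.2, 219.5, 124.1]
tcp_rot: [-3.141, 0.003, 1.331]
ft_force: [-2.5, -10.6, 0.5]
width: 0.511
finger_force: 55.0
```

```bash
python3 st.py
```

```text
t 11.35 disp x 0.5 y 17.1 axis z 126.1 yaw-err -0.0012 | F x 0.0 y -10.9 z 0.5 rot [-3.1411e+00  2.8000e-03  1.3314e+00] tq [-1.48  0.31 -0.01] w 0.511
mean F disp x 0.32 y -10.93 z -0.78
```

>>> servo_tool([
  {"fingers":-0.5,"dx":0,"dy":0,"dz":0.06,"wx":0,"wy":0,"wz":0},
  {"fingers":-0.5,"dx":0,"dy":0,"dz":0.12,"wx":0,"wy":0,"wz":0},
  {"fingers":-0.5,"dx":0,"dy":0,"dz":0.18,"wx":0,"wy":0,"wz":0},
  {"fingers":-0.5,"dx":0,"dy":0,"dz":0.24,"wx":0,"wy":0,"wz":0},
  {"fingers":-0.5,"dx":0,"dy":0,"dz":0.24,"wx":0,"wy":0,"wz":0},
])

```text
time: 12.17
tool_pos: [530.2, 219.5, 117.9]
tcp_rot: [-3.141, 0.003, 1.331]
ft_force: [-1.5, -10.4, -1.2]
width: 0.514
finger_force: 55.0
```

```bash
python3 st.py
```

```text
t 12.17 disp x 0.4 y 17.2 axis z 119.9 yaw-err -0.0013 | F x 1.0 y -10.4 z -1.2 rot [-3.1410e+00  2.6000e-03  1.3313e+00] tq [-1.41  0.28 -0.04] w 0.514
mean F disp x 0.44 y -10.39 z -1.57
```

>>> servo_tool([
  {"fingers":-0.5,"dx":0,"dy":0,"dz":0.06,"wx":0,"wy":0,"wz":0},
  {"fingers":-0.5,"dx":0,"dy":0,"dz":0.12,"wx":0,"wy":0,"wz":0},
  {"fingers":-0.5,"dx":0,"dy":0,"dz":0.18,"wx":0,"wy":0,"wz":0},
  {"fingers":-0.5,"dx":0,"dy":0,"dz":0.24,"wx":0,"wy":0,"wz":0},
  {"fingers":-0.5,"dx":0,"dy":0,"dz":0.24,"wx":0,"wy":0,"wz":0},
])

```text
time: 12.98
tool_pos: [530.1, 219.7, 111.8]
tcp_rot: [-3.141, 0.002, 1.331]
ft_force: [-1.2, -9.4, -1.2]
width: 0.512
finger_force: 55.0
```

```bash
python3 st.py
```

```text
t 12.98 disp x 0.4 y 17.3 axis z 113.8 yaw-err -0.0013 | F x 1.1 y -9.4 z -1.2 rot [-3.1409e+00  2.3000e-03  1.3313e+00] tq [-1.37  0.23  0.  ] w 0.512
mean F disp x 0.54 y -9.79 z -1.66
```

>>> servo_tool([
  {"fingers":-0.5,"dx":0,"dy":0,"dz":0.04,"wx":0,"wy":0,"wz":0},
  {"fingers":-0.5,"dx":0,"dy":0,"dz":0.08,"wx":0,"wy":0,"wz":0},
  {"fingers":-0.5,"dx":0,"dy":0,"dz":0.08,"wx":0,"wy":0,"wz":0},
])

```text
time: 13.63
tool_pos: [530.2, 219.8, 110.0]
tcp_rot: [-3.141, 0.002, 1.331]
ft_force: [-1.8, -9.5, -1.7]
width: 0.513
finger_force: 55.0
```

```bash
python3 st.py
```

```text
t 13.63 disp x 0.4 y 17.4 axis z 112.0 yaw-err -0.0013 | F x 0.4 y -9.6 z -1.7 rot [-3.1409e+00  2.1000e-03  1.3313e+00] tq [-1.2   0.29 -0.01] w 0.513
mean F disp x 0.14 y -9.54 z -1.56
```

>>> servo_tool([
  {"fingers":-0.5,"dx":0,"dy":0,"dz":0.04,"wx":0,"wy":0,"wz":0},
  {"fingers":-0.5,"dx":0,"dy":0,"dz":0.08,"wx":0,"wy":0,"wz":0},
  {"fingers":-0.5,"dx":0,"dy":0,"dz":0.08,"wx":0,"wy":0,"wz":0},
])

```text
time: 14.28
tool_pos: [530.1, 219.9, 107.9]
tcp_rot: [-3.141, 0.002, 1.331]
ft_force: [-0.8, -8.8, -2.6]
width: 0.512
finger_force: 55.0
```

```bash
python3 st.py
```

```text
t 14.28 disp x 0.3 y 17.5 axis z 109.9 yaw-err -0.0012 | F x 1.3 y -8.8 z -2.6 rot [-3.1409e+00  2.0000e-03  1.3314e+00] tq [-1.2   0.27 -0.06] w 0.512
mean F disp x 0.37 y -9.14 z -1.97
```

>>> servo_tool([
  {"fingers":-0.5,"dx":0,"dy":0,"dz":0.04,"wx":0,"wy":0,"wz":0},
  {"fingers":-0.5,"dx":0,"dy":0,"dz":0.06,"wx":0,"wy":0,"wz":0},
  {"fingers":-0.5,"dx":0,"dy":0,"dz":0.06,"wx":0,"wy":0,"wz":0},
])

```text
time: 14.93
tool_pos: [530.2, 220.0, 106.5]
tcp_rot: [-3.141, 0.002, 1.331]
ft_force: [-1.8, -9.8, -1.6]
width: 0.51
finger_force: 55.0
```

```bash
python3 st.py
```

```text
t 14.93 disp x 0.3 y 17.6 axis z 108.5 yaw-err -0.0012 | F x 0.5 y -9.9 z -1.6 rot [-3.1409e+00  1.9000e-03  1.3314e+00] tq [-1.21  0.28 -0.01] w 0.51
mean F disp x 0.64 y -9.09 z -2.07
```

```bash
cat > tilt.py <<'E'
from h import *
from scipy.optimize import minimize
S=dict(np.load("scene.npz"))
def red(im): return (im[...,0]-2.2*im[...,1]>12)&(im[...,0]>50)
def fit(im,p,yaw,tag):
    m=red(im);C=S
    u=np.array([np.cos(yaw),np.sin(yaw),0]);v=np.array([u[1],-u[0],0]);k=np.array([0,0,1.])
    th=np.linspace(0,2*np.pi,60)
    def hull(s,tl,h):
        uu=u*np.cos(tl)+k*np.sin(tl);kk=k*np.cos(tl)-u*np.sin(tl)
        P=[p+[0,0,2+h]+uu*(e+s)+23*(v*np.cos(q)+kk*np.sin(q)) for q in th for e in(-52,-12)]
        return cv2.convexHull(np.float32(proj(C,P)))
    h0=hull(0,0,0).reshape(-1,2);x0,y0=np.floor(h0.min(0)-6).astype(int);x1,_=np.ceil(h0.max(0)).astype(int)
    # upper & left boundary: subpixel along columns using red-blue score
    sc=np.clip((im[...,0]-2.2*im[...,1]),-60,60)
    obs=[]
    for x in range(x0,x1+1):
        col=m[y0:y0+60,x];i=np.flatnonzero(col[:-2]&col[1:-1]&col[2:])
        obs.append(y0+i[0] if len(i) else np.nan)
    return x0,np.array(obs),hull
def pred(hull,x0,n,*a):
    o=np.zeros((384*1,512),np.uint8);h=hull(*a).reshape(-1,2);out=[]
    hh=np.vstack([h,h[:1]])
    for x in range(x0,x0+n):
        ys=[]
        for A,B in zip(hh[:-1],hh[1:]):
            if (A[0]-x)*(B[0]-x)<=0 and A[0]!=B[0]: ys.append(A[1]+(x-A[0])*(B[1]-A[1])/(B[0]-A[0]))
        out.append(min(ys) if ys else np.nan)
    return np.array(out)
if __name__=="__main__":
    st=bot.state()
    now=np.mean([bot.snapshot("scene")["img"].astype(float) for _ in range(4)],0);np.save("scene_now.npy",now)
    for im,p,yaw,t in((np.load("scene_b.npy"),np.array([521.82,182.59,142.35]),1.3318,"before"),(now,st["tool_pos"],st["tcp_rot"][2],"now")):
        x0,o,hull=fit(im,p,yaw,t);pr=pred(hull,x0,len(o),0,0,0)
        print(t,x0,"obs-pred",(o-pr).round(1));print(o)
        print(" dpred/dtilt .05",(pred(hull,x0,len(o),0,.05,0)-pr).round(1)," dshift3",(pred(hull,x0,len(o),3,0,0)-pr).round(1))
E
python3 tilt.py
```

```text
before 278 obs-pred [ nan  nan  nan  nan  nan  nan  nan  1.7  1.5  nan  nan  1.8  2.3  2.7
  4.1  5.6  7.   1.4  1.9  1.3  0.7  1.2  0.5  0.6 -0.6 -1.   0.3 -0.6
 -0.8 -1.2 -3.1 -5.   nan]
[ nan  nan  nan  nan  nan  nan  nan 143. 142.  nan  nan 141. 141. 141.
 142. 143. 144. 138. 138. 137. 136. 136. 135. 135. 134. 134. 136. 136.
 137. 138. 138. 139. 140.]
 dpred/dtilt .05 [nan nan nan nan nan nan nan 0.7 0.8 0.8 0.8 0.7 0.7 0.6 0.6 0.5 0.5 0.4
 0.4 0.3 0.3 0.2 0.3 0.4 0.5 0.6 0.7 0.8 0.9 0.9 1.  1.1 nan]  dshift3 [ nan  nan  nan  nan  nan  nan  nan  nan  0.4  0.   0.   0.   0.   0.
  0.   0.   0.   0.   0.  -0.   0.  -0.  -0.  -0.3 -0.6 -0.9 -1.1 -1.4
 -1.6 -1.9 -2.4 -3.3  nan]
now 289 obs-pred [ nan  nan  nan  nan  nan  nan  nan  nan  nan  7.5  8.   9.4  9.9 11.3
  5.8  5.2  4.6  4.1  3.5  3.   2.4  1.9  1.3  0.4 -0.8 -2.3 -3.9 -1.8
 -2.  -2.4 -4.4 -6.5  nan]
[ nan  nan  nan  nan  nan  nan  nan  nan  nan 154. 154. 155. 155. 156.
 150. 149. 148. 147. 146. 145. 144. 143. 142. 141. 140. 139. 138. 141.
 142. 143. 143. 144. 145.]
 dpred/dtilt .05 [nan nan nan nan nan nan nan 0.4 0.7 0.8 0.7 0.7 0.6 0.6 0.5 0.5 0.5 0.4
 0.4 0.3 0.3 0.2 0.3 0.4 0.5 0.6 0.7 0.8 0.8 0.9 0.9 1.1 nan]  dshift3 [ nan  nan  nan  nan  nan  nan  nan  nan  1.3  0.2  0.   0.   0.   0.
  0.   0.   0.   0.   0.   0.  -0.  -0.  -0.1 -0.3 -0.6 -0.9 -1.1 -1.3
 -1.5 -1.8 -2.3 -3.4  nan]
```

```bash
python3 - <<'E'
from h import *
o=[]
for n,(x,y,w,h) in(("scene",(262,85,100,120)),("top",(105,130,150,120))):
    im=np.mean([bot.snapshot(n)["img"].astype(float) for _ in range(3)],0);np.save(n+"_c.npy",im)
    o.append(cv2.resize(np.clip(im[y:y+h,x:x+w,::-1]*1.4,0,255).astype(np.uint8),(400,480 if n=="scene" else 320),interpolation=2))
o[1]=cv2.copyMakeBorder(o[1],0,160,0,0,0)
cv2.imwrite("pics/a4.png",cv2.hconcat(o))
E
```

```text
(no output)
```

View pics/a4.png

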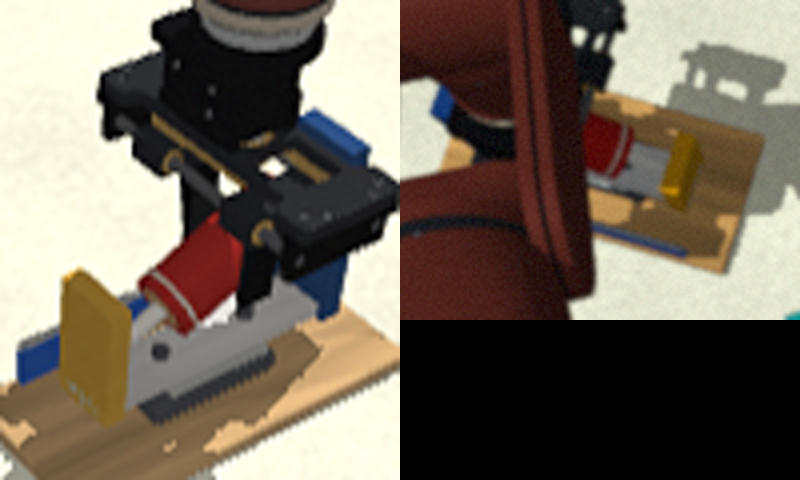

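The roll has pivoted in the pads. Friction held the sprung pin up on the blue cheek, and the white end hangs low at scene crop (140,320). I'll raise it back, which should un-pivot it. Then I'll change method: hook the sprung pin into the tall cup with the roll tilted, press, and rotate the white end down.

>>> servo_tool([
  {"fingers":-0.5,"dx":0.03,"dy":0,"dz":-0.15,"wx":0,"wy":0,"wz":0},
  {"fingers":-0.5,"dx":0.03,"dy":0,"dz":-0.3,"wx":0,"wy":0,"wz":0},
  {"fingers":-0.5,"dx":0.03,"dy":0,"dz":-0.45,"wx":0,"wy":0,"wz":0},
  {"fingers":-0.5,"dx":0.03,"dy":0,"dz":-0.6,"wx":0,"wy":0,"wz":0},
  {"fingers":-0.5,"dx":0.03,"dy":0,"dz":-0.75,"wx":0,"wy":0,"wz":0},
  {"fingers":-0.5,"dx":0.03,"dy":0,"dz":-0.75,"wx":0,"wy":0,"wz":0},
], newtons=60)

```text
time: 16.33
tool_pos: [529.5, 220.7, 124.7]
tcp_rot: [-3.139, 0.003, 1.332]
ft_force: [-2.6, -7.3, -7.0]
width: 0.511
finger_force: 60.0
```

```bash
python3 st.py; python3 tilt.py | grep -A4 now
```

```text
t 16.33 disp x -0.5 y 18.1 axis z 126.7 yaw-err -0.0008 | F x -0.8 y -7.7 z -7.0 rot [-3.1392e+00  2.8000e-03  1.3318e+00] tq [-1.36  0.49  0.03] w 0.511
mean F disp x -0.24 y -8.45 z -5.90
now 290 obs-pred [ nan  nan  nan  nan  nan  nan  nan  nan  nan  6.8  7.3  8.7 10.1  5.6
  5.   4.4  3.9  4.3  3.8  2.2  1.6  1.1  1.4  0.3 -1.  -2.5 -4.3 -2.2
 -2.5 -4.1 -5.4  nan]
[ nan  nan  nan  nan  nan  nan  nan  nan  nan 147. 147. 148. 149. 144.
 143. 142. 141. 141. 140. 138. 137. 136. 136. 135. 134. 133. 132. 135.
```

```bash
cat > tf.py <<'E'
from tilt import *
import sys
def run(n=4,pitch=0.):
    st=bot.state();im=np.mean([bot.snapshot("scene")["img"].astype(float) for _ in range(n)],0)
    p=st["tool_pos"];yaw=st["tcp_rot"][2]
    u=np.array([np.cos(yaw),np.sin(yaw),0]);v=np.array([u[1],-u[0],0]);k=np.array([0,0,1.]);th=np.linspace(0,2*np.pi,60)
    def hull(s,tl,a,b):
        uu=u*np.cos(tl)+k*np.sin(tl);kk=k*np.cos(tl)-u*np.sin(tl)
        return cv2.convexHull(np.float32(proj(S,[p+[0,0,2]+uu*(e+s)+23*(v*np.cos(q)+kk*np.sin(q)) for q in th for e in(a,b)])))
    sc=im[...,0]-2.2*im[...,1]
    m=((sc>10)&(im[...,0]>45)).astype(np.uint8)
    best=None
    # score: IoU-like of visible red against part of cylinder between -52 and -15, band (-44..-38) ignored via closing
    m=cv2.morphologyEx(m,cv2.MORPH_CLOSE,np.ones((5,5)))
    h0=proj(S,p);roi=np.zeros_like(m);x,y=h0[0].astype(int);roi[y-45:y+60,x-60:x+2]=1
    def g(q):
        o=np.zeros(m.shape,np.uint8);cv2.fillConvexPoly(o,np.int32(np.round(hull(q[0],q[1],-52,-12)*16)),255,cv2.LINE_AA,4)
        return (np.abs(o/255.-m)*roi).sum()
    gr=[(g((s,t)),s,t) for s in range(-8,9,2) for t in np.arange(-.6,.61,.05)]
    c,s,t=min(gr)
    r=minimize(g,(s,t),method="Nelder-Mead",options=dict(initial_simplex=[(s,t),(s+1.5,t),(s,t+.05)]))
    print("roll in grip: shift %.1f tilt(+tip up) %.3f cost %.0f area %d"%(r.x[0],r.x[1],r.fun,(m*roi).sum()))
    s,t=r.x;print("tip z (free len) %.1f white tip z %.1f"%(p[2]+2+(75+s)*np.sin(t),p[2]+2+(s-90)*np.sin(t)))
run()
E
python3 tf.py
python3 - <<'E'
import sys;sys.path.insert(0,".")
E
```

```text
roll in grip: shift 11.7 tilt(+tip up) 0.295 cost 61 area 369
tip z (free len) 151.3 white tip z 103.4
```

```bash
python3 - <<'E'
s=open("tf.py").read()
s=s.replace("def run(n=4,pitch=0.):","def run(im=None,p=None,yaw=None,n=4):").replace("st=bot.state();im=np.mean","if im is None:\n     st=bot.state();p=st['tool_pos'];yaw=st['tcp_rot'][2];im=np.mean").replace("    p=st[\"tool_pos\"];yaw=st[\"tcp_rot\"][2]\n","")
# exclude the (tan) end cap: cylinder side minus cap ellipse
s=s.replace("        return (np.abs","        cap=cv2.convexHull(np.float32(hull(q[0],q[1],-52,-52)));cv2.fillConvexPoly(o,np.int32(np.round(cap*16)),0,cv2.LINE_AA,4)\n        return (np.abs")
s=s.replace("\nrun()","\nif __name__=='__main__': run()")
open("tf.py","w").write(s)
E
python3 tf.py; python3 -c "
from tf import *
run(np.load('scene_b.npy'),np.array([521.82,182.59,142.35]),1.3318)
run(np.load('scene_c.npy'),np.array([530.2,220.,106.5]),1.3314)"
```

```text
roll in grip: shift 2.3 tilt(+tip up) 0.514 cost 114 area 369
tip z (free len) 164.1 white tip z 83.0
roll in grip: shift 4.3 tilt(+tip up) 0.216 cost 98 area 331
tip z (free len) 161.3 white tip z 126.0
roll in grip: shift 6.8 tilt(+tip up) 0.607 cost 119 area 354
tip z (free len) 155.2 white tip z 61.0
```

>>> servo_tool([
  {"fingers":-0.5,"dx":-0.06,"dy":0,"dz":0,"wx":0,"wy":-0.3,"wz":0},
  {"fingers":-0.5,"dx":-0.06,"dy":0,"dz":0,"wx":0,"wy":-0.6,"wz":0},
  {"fingers":-0.5,"dx":-0.06,"dy":0,"dz":0,"wx":0,"wy":-0.9,"wz":0},
  {"fingers":-0.5,"dx":-0.06,"dy":0,"dz":0,"wx":0,"wy":-1.2,"wz":0},
  {"fingers":-0.5,"dx":-0.06,"dy":0,"dz":0,"wx":0,"wy":-1.5,"wz":0},
  {"fingers":-0.5,"dx":-0.06,"dy":0,"dz":0,"wx":0,"wy":-1.5,"wz":0},
])

```text
time: 17.83
tool_pos: [529.6, 219.7, 125.2]
tcp_rot: [-3.14, 0.135, 1.332]
ft_force: [-3.4, -9.1, -0.8]
width: 0.508
finger_force: 60.0
```

```bash
python3 st.py; python3 tf.py
```

```text
t 17.83 disp x -0.2 y 17.1 axis z 127.2 yaw-err -0.0004 | F x -1.2 y -9.6 z -0.8 rot [-3.1399  0.1346  1.3322] tq [-1.11  0.48  0.06] w 0.508
mean F disp x -1.18 y -9.68 z -1.04
roll in grip: shift 5.4 tilt(+tip up) 0.547 cost 137 area 385
tip z (free len) 169.0 white tip z 83.2
```

>>> servo_tool([
  {"fingers":-0.5,"dx":-0.01,"dy":0,"dz":-0.08,"wx":0,"wy":0,"wz":0},
  {"fingers":-0.5,"dx":-0.02,"dy":0,"dz":-0.16,"wx":0,"wy":0,"wz":0},
  {"fingers":-0.5,"dx":-0.03,"dy":0,"dz":-0.24,"wx":0,"wy":0,"wz":0},
  {"fingers":-0.5,"dx":-0.04,"dy":0,"dz":-0.32,"wx":0,"wy":0,"wz":0},
  {"fingers":-0.5,"dx":-0.05,"dy":0,"dz":-0.4,"wx":0,"wy":0,"wz":0},
  {"fingers":-0.5,"dx":-0.06,"dy":0,"dz":-0.48,"wx":0,"wy":0,"wz":0},
  {"fingers":-0.5,"dx":-0.06,"dy":0,"dz":-0.48,"wx":0,"wy":0,"wz":0},
], newtons=25)

```text
time: 19.02
tool_pos: [529.1, 219.1, 136.5]
tcp_rot: [-3.139, 0.134, 1.332]
ft_force: [-2.2, -8.0, -7.5]
width: 0.515
finger_force: 25.0
```

```bash
python3 st.py; python3 tf.py
```

```text
t 19.02 disp x -0.5 y 16.4 axis z 138.5 yaw-err -0.0010 | F x -0.3 y -8.3 z -7.5 rot [-3.1388  0.1341  1.3317] tq [-1.31  0.43 -0.02] w 0.515
mean F disp x 0.46 y -8.49 z -6.45
roll in grip: shift 1.8 tilt(+tip up) 0.374 cost 135 area 384
tip z (free len) 166.2 white tip z 106.0
```

>>> servo_tool([
  {"fingers":-0.5,"dx":-0.01,"dy":0,"dz":-0.08,"wx":0,"wy":0,"wz":0},
  {"fingers":-0.5,"dx":-0.02,"dy":0,"dz":-0.16,"wx":0,"wy":0,"wz":0},
  {"fingers":-0.5,"dx":-0.03,"dy":0,"dz":-0.24,"wx":0,"wy":0,"wz":0},
  {"fingers":-0.5,"dx":-0.04,"dy":0,"dz":-0.32,"wx":0,"wy":0,"wz":0},
  {"fingers":-0.5,"dx":-0.05,"dy":0,"dz":-0.4,"wx":0,"wy":0,"wz":0},
  {"fingers":-0.5,"dx":-0.06,"dy":0,"dz":-0.48,"wx":0,"wy":0,"wz":0},
  {"fingers":-0.5,"dx":-0.06,"dy":0,"dz":-0.48,"wx":0,"wy":0,"wz":0},
], newtons=20)

```text
time: 20.2
tool_pos: [529.2, 219.1, 148.9]
tcp_rot: [-3.139, 0.134, 1.332]
ft_force: [-3.0, -9.8, -5.3]
width: 0.52
finger_force: 20.0
```

```bash
python3 st.py; python3 tf.py
```

```text
t 20.20 disp x -0.4 y 16.5 axis z 150.9 yaw-err -0.0009 | F x -0.6 y -10.2 z -5.3 rot [-3.139   0.1343  1.3317] tq [-1.39  0.56  0.02] w 0.52
mean F disp x -0.53 y -9.13 z -5.15
roll in grip: shift 1.9 tilt(+tip up) 0.205 cost 143 area 371
tip z (free len) 166.2 white tip z 132.6
```

>>> servo_tool([
  {"fingers":-0.5,"dx":-0.01,"dy":0,"dz":-0.1,"wx":0,"wy":0,"wz":0},
  {"fingers":-0.5,"dx":-0.03,"dy":0,"dz":-0.2,"wx":0,"wy":0,"wz":0},
  {"fingers":-0.5,"dx":-0.04,"dy":0,"dz":-0.3,"wx":0,"wy":0,"wz":0},
  {"fingers":-0.5,"dx":-0.05,"dy":0,"dz":-0.4,"wx":0,"wy":0,"wz":0},
  {"fingers":-0.5,"dx":-0.07,"dy":0,"dz":-0.5,"wx":0,"wy":0,"wz":0},
  {"fingers":-0.5,"dx":-0.08,"dy":0,"dz":-0.6,"wx":0,"wy":0,"wz":0},
  {"fingers":-0.5,"dx":-0.08,"dy":0,"dz":-0.6,"wx":0,"wy":0,"wz":0},
], newtons=20)

```text
time: 21.38
tool_pos: [529.4, 219.3, 164.5]
tcp_rot: [-3.14, 0.134, 1.332]
ft_force: [-3.2, -8.0, -4.0]
width: 0.524
finger_force: 20.0
```

```bash
python3 st.py; python3 tf.py
```

```text
t 21.38 disp x -0.2 y 16.7 axis z 166.5 yaw-err -0.0009 | F x -1.3 y -8.5 z -4.0 rot [-3.1395  0.1338  1.3317] tq [-1.35  0.57  0.11] w 0.524
mean F disp x -0.31 y -8.57 z -4.11
roll in grip: shift -7.1 tilt(+tip up) -0.086 cost 125 area 339
tip z (free len) 160.2 white tip z 174.4
```

>>> servo_tool([
  {"fingers":-0.5,"dx":0,"dy":0,"dz":0,"wx":0,"wy":0,"wz":0},
  {"fingers":-0.5,"dx":0,"dy":0,"dz":0,"wx":0,"wy":0,"wz":0},
  {"fingers":-0.5,"dx":-0.2,"dy":0,"dz":0.03,"wx":0,"wy":0,"wz":0},
  {"fingers":-0.5,"dx":-0.4,"dy":0,"dz":0.05,"wx":0,"wy":0,"wz":0},
  {"fingers":-0.5,"dx":-0.6,"dy":0,"dz":0.08,"wx":0,"wy":0,"wz":0},
  {"fingers":-0.5,"dx":-0.8,"dy":0,"dz":0.11,"wx":0,"wy":0,"wz":0},
  {"fingers":-0.5,"dx":-1,"dy":0,"dz":0.13,"wx":0,"wy":0,"wz":0},
  {"fingers":-0.5,"dx":-1,"dy":0,"dz":0.13,"wx":0,"wy":0,"wz":0},
  {"fingers":-0.5,"dx":-1,"dy":0,"dz":0.13,"wx":0,"wy":0,"wz":0},
], newtons=60)

```text
time: 22.73
tool_pos: [524.7, 196.3, 165.2]
tcp_rot: [3.141, 0.13, 1.331]
ft_force: [-0.6, -0.7, -2.6]
width: 0.515
finger_force: 60.0
```

```bash
python3 st.py; python3 tf.py; python3 - <<'E'
from h import *
# look for orange band pixels, sprung pin
for n in("scene","top"):
    C=bot.snapshot(n);im=C["img"].astype(float)
    m=(im[...,0]>1.6*im[...,1])&(im[...,1]>1.2*im[...,2])&(im[...,0]>120)
    k,l,st,ce=cv2.connectedComponentsWithStats(m.astype(np.uint8));print(n,[(st[i,4],ce[i].round(1).tolist()) for i in range(1,k) if st[i,4]>2])
s=bot.state();yaw=s["tcp_rot"][2];u=np.array([np.cos(yaw),np.sin(yaw),0])
for sh in(-4,0):
  for tl in(-.1,-.2,-.3):
    e=u*np.cos(tl)+np.array([0,0,np.sin(tl)]);o=s["tool_pos"]+[0,0,2]
    print(sh,tl,"white",proj(bot.snapshot("scene") if 0 else dict(np.load("scene.npz")),o+e*(sh-90))[0].round(1),proj(dict(np.load("top.npz")),o+e*(sh-90))[0].round(1),"orange",proj(dict(np.load("scene.npz")),o+e*(sh+88))[0].round(1),proj(dict(np.load("top.npz")),o+e*(sh+88))[0].round(1))
E
```

```text
t 22.73 disp x 0.6 y -6.7 axis z 167.2 yaw-err -0.0013 | F x -0.4 y -0.8 z -2.6 rot [3.1408 0.1296 1.3313] tq [0.08 0.03 0.02] w 0.515
mean F disp x -0.35 y 0.34 z -3.62
roll in grip: shift -2.7 tilt(+tip up) -0.025 cost 137 area 359
tip z (free len) 165.0 white tip z 169.1
scene [(np.int32(112), [380.7, 64.4]), (np.int32(5), [399.0, 73.2]), (np.int32(45), [428.2, 99.2]), (np.int32(4), [473.5, 207.2]), (np.int32(3), [487.0, 218.0]), (np.int32(8), [109.1, 271.4])]
top [(np.int32(13), [129.8, 32.7]), (np.int32(7), [123.4, 44.4]), (np.int32(9), [129.0, 44.2]), (np.int32(9), [122.7, 55.1]), (np.int32(6), [127.8, 55.8]), (np.int32(7), [405.6, 255.9])]
-4 -0.1 white [280.5 142.7] [214.2 187.3] orange [338.5 123.3] [133.2 165.6]
-4 -0.2 white [281.2 139.2] [213.1 186.1] orange [337.7 126.2] [134.8 166.8]
-4 -0.3 white [282.1 135.6] [211.5 184.8] orange [336.6 129.2] [136.8 168. ]
0 -0.1 white [281.9 142.2] [212.3 186.8] orange [339.7 122.9] [131.5 165.1]
0 -0.2 white [282.6 138.9] [211.2 185.7] orange [338.8 126. ] [133.2 166.4]
0 -0.3 white [283.5 135.4] [209.7 184.4] orange [337.7 129.1] [135.2 167.7]
```

```bash
cat > wt.py <<'E'
from h import *
from scipy.optimize import minimize
def run():
    s=bot.state();p=s["tool_pos"]+[0,0,2];yaw=s["tcp_rot"][2];u=np.array([np.cos(yaw),np.sin(yaw),0]);k=np.array([0,0,1.]);v=np.cross(k,u)
    Cs=[];Ms=[]
    for n in("scene","top"):
        C=dict(np.load(n+".npz"));im=np.mean([bot.snapshot(n)["img"].astype(float) for _ in range(3)],0)
        Cs.append(C);Ms.append((np.abs(im-C["img"]).max(2)>14).astype(np.uint8))
    th=np.linspace(0,2*np.pi,30,endpoint=False)
    def parts(sh,tl):
        e=u*np.cos(tl)+k*np.sin(tl);w=k*np.cos(tl)-u*np.sin(tl)
        ring=lambda y,r:[p+e*(y+sh)+r*(v*np.cos(q)+w*np.sin(q)) for q in th]
        return [ring(-90,3)+ring(-87,6),ring(-87,6)+ring(-52,6),ring(-52,23)+ring(-30,23)]
    def g(q,vis=False):
        c=0
        for C,m,wt in zip(Cs[:1],Ms,(1,)):
            o=np.zeros(m.shape,np.uint8)
            for P in parts(*q):cv2.fillConvexPoly(o,np.int32(np.round(cv2.convexHull(np.float32(proj(C,P)))*16)),255,cv2.LINE_AA,4)
            # compare only left of the paper's visible part
            cx=proj(C,p-u*38)[0,0];roi=np.zeros(m.shape);c0=proj(C,p-u*75)[0].astype(int);roi[c0[1]-28:c0[1]+25,c0[0]-22:int(cx)]=1
            c+=(np.abs(o/255.-m)*roi).sum()
        return c
    c,a,b=min((g((a,b)),a,b) for a in range(-10,7,2) for b in np.arange(-.45,.46,.05))
    r=minimize(g,(a,b),method="Nelder-Mead",options=dict(initial_simplex=[(a,b),(a+1.5,b),(a,b+.04)]))
    print("white-pin fit: shift %.1f tilt %.3f cost %.1f; free sprung tip z %.1f"%(r.x[0],r.x[1],r.fun,p[2]+(94+r.x[0])*np.sin(r.x[1])))
    return Ms,p,u
if __name__=="__main__":
    Ms,p,u=run()
    c0=proj(dict(np.load("scene.npz")),p-u*75)[0].astype(int)
    for y in range(c0[1]-22,c0[1]+20): print(y,"".join(".#"[i] for i in Ms[0][y,c0[0]-20:c0[0]+25]))
    print("x0",c0[0]-20)
E
python3 wt.py
```

```text
white-pin fit: shift -30.9 tilt -0.059 cost 1170.8; free sprung tip z 163.1
121 #############################################
122 ###############################...###########
123 ############################...##############
124 ########################....#################
125 ######################..########..###########
126 #####################..#####...##############
127 #####################.###..##################
128 #####################.#######################
129 ####################.########################
130 ####################.#.######################
131 ##################..#########################
132 ##################.##########################
133 #################.###########################
134 ################..###########################
135 ###############.#############################
136 #############..######.#######################
137 ############.#####...########################
138 ##########..###...###########################
139 #########.####.##############################
140 ########.####################################
141 #######.############
[... 382 characters left out ...]
########.##################################
150 ##########.##################################
151 ##########.####..#########################...
152 ##########.##..##..#####################.....
153 #########.#..######.##################.......
154 #######..##.########.###############.........
155 #####...####.########.############...........
156 ###..######...########.#########.............
157 #..########....########.#####................
158 ..#########.....########.##..................
159 ###########......########.#..................
160 ###########.......#########..................
161 ###########.........########.................
162 ###########..........########................
x0 266
```

```bash
cat > asc.py <<'E'
from h import *
def asc(n,x0,y0,x1,y1,k=3):
    im=np.mean([bot.snapshot(n)["img"].astype(float) for _ in range(k)],0)
    for y in range(y0,y1):
        r=""
        for x in range(x0,x1):
            R,G,B=im[y,x];L=(R+G+B)/3
            if R>1.8*G and R>50:ch="R"
            elif R>1.8*B and R>90:ch="Y"
            elif B>1.3*R and B>50:ch="B"
            else: ch=" .:-=+*%#@"[9-min(9,int(L/256*10))]
            r+=ch
        print(y,r)
if __name__=="__main__":
    import sys;asc(sys.argv[1],*map(int,sys.argv[2:6]))
E
python3 asc.py scene 262 115 345 165
```

```text
115 ----------------------------------------%@@@@@@@@@##@@@@@@@@@@@@@@@@###############
116 ----------------------------------------#@@@@@@@@@#=@@@@@@@@@@@@@@@#@@#############
117 ---------------------------------------:#@@@@@@@@@%-@@@@@@@@@@@@@@@#@@@############
118 --------------------------------------::#@@@@@@@@@+=@@@@@@@@@@@@@@@@@@@@###########
119 --------------------------------------::#@@@@@@@@#=*@@@@@@@@@@@###@@@@@@@@########@
120 ---------------------------------------:#@@@@@@@@#-%@@@@@@@@@@#%%%@@@@@@@@@@#@#@@@@
121 ---------------------------------------:#@@@@@@@@#:*@@@@@@@@@#%%#%@@@@@@@@@@@@@@@@@
122 --------------------------------------::@@@@@@@@@%+*RR@@@@@@@%%####@@@@@@@@@@@@@@@@
123 ---------------------------------------:@@@@@@RRRRRRRRR@@@@@#Y######@@@@@@@@@@@@@@@
124 --------------------------------------::@@RRRRRRRRRRRRRR@@@@#Y#######@@@@@@@@@@@@@@
125 ----------------------------------::-===RRRRRRRRRRRRRRRRRR@@#%#######@@@@@@@@@@@@@@
126 ----------------------------::::---=+*RRRRRRRRRRRRRRRRRRRR@@@###@####@@@@@@@@@@@@@@
127 ---------------------------::===*++%%RRR
[... 2599 characters left out ...]
 ----------:::::+%%YYYYYYYY*-::---==+*%BBBBBBBBBBBBBBBBBB%%Y++--=***********B#BBBBBB
158 ----------:::::+%%%%YYYYYYY*=--==**%BBBBBBBBBBBBBBBBBB%%Y++---=*************%B#BBBB
159 -----------::::Y%%%%%YYYYYYYY=+*%%BBBBBBBBBBBBBBBBBB%%Y++----=***************%BBBBB
160 --------------:Y%%%%%%YYYYYYYY%%BBBBBBBBBBBBBBBBBB%%*++----==%****************%BBBB
161 ------------:::Y%%%%Y%%YYYYYYYY%BBBBBBBBBBBBBBBB%%*+=------%##%****************%BBB
162 ----:-::---:-::Y%%%%%Y%%%YYYYYYY%BBBBBBBBBBBB%%%*+=-------=####%***************BBBB
163 ----:-:---::--:Y%%%%%%%%%YYYYYYYYBBBBBBBBBB%%%*+=--------=*####%***************BBBB
164 ---------::::-:Y%%%%%%%%%%%YYYYYYBBBBBBBB%%%*+=----------**%###***************+%B%*
```

Read as text, the scene image shows the roll free, with the white tip at (280,141). That puts the tilt at about -0.15 (sprung tip low) and the axial shift in the grip at about -6 mm. I tilt slightly more and lower the tip to the cup height.

>>> servo_tool([
  {"fingers":-0.5,"dx":0.03,"dy":-0.02,"dz":0.2,"wx":0,"wy":-0.3,"wz":0},
  {"fingers":-0.5,"dx":0.06,"dy":-0.02,"dz":0.5,"wx":0,"wy":-0.6,"wz":0},
  {"fingers":-0.5,"dx":0.1,"dy":-0.02,"dz":0.8,"wx":0,"wy":-0.6,"wz":0},
  {"fingers":-0.5,"dx":0.14,"dy":-0.02,"dz":1.1,"wx":0,"wy":-0.6,"wz":0},
  {"fingers":-0.5,"dx":0.18,"dy":-0.02,"dz":1.4,"wx":0,"wy":-0.6,"wz":0},
  {"fingers":-0.5,"dx":0.21,"dy":-0.02,"dz":1.62,"wx":0,"wy":-0.6,"wz":0},
  {"fingers":-0.5,"dx":0.21,"dy":-0.02,"dz":1.62,"wx":0,"wy":-0.6,"wz":0},
  {"fingers":-0.5,"dx":0.21,"dy":-0.02,"dz":1.62,"wx":0,"wy":-0.6,"wz":0},
])

```text
time: 24.55
tool_pos: [523.5, 195.8, 123.4]
tcp_rot: [-3.141, 0.184, 1.332]
ft_force: [-0.4, -0.1, -2.9]
width: 0.516
finger_force: 60.0
```

```bash
python3 st.py; python3 asc.py scene 265 120 350 200;python3 - <<'E'
from h import *
S=dict(np.load("scene.npz"));s=bot.state();yaw=s["tcp_rot"][2];u=np.array([np.cos(yaw),np.sin(yaw),0]);o=s["tool_pos"]+[0,0,2]
for sh in(-9,-6,-3):
  for tl in(-.15,-.2,-.25):
    e=u*np.cos(tl)+np.array([0,0,np.sin(tl)]);print(sh,tl,proj(S,o+e*(sh-90))[0].round(1),"tip",proj(S,o+e*(sh+94))[0].round(1),o[2]+(94+sh)*np.sin(tl))
E
```

```text
t 24.55 disp x -0.5 y -7.5 axis z 125.4 yaw-err -0.0008 | F x -0.4 y -0.2 z -2.9 rot [-3.1405  0.1839  1.3319] tq [0.11 0.05 0.02] w 0.516
mean F disp x 0.13 y -0.03 z -3.10
-9 -0.15 [278.4 155.3] tip [336.1 137.8] 113.60955013029019
-9 -0.2 [278.8 153.6] tip [335.7 139.2] 109.42489827296592
-9 -0.25 [279.2 151.8] tip [335.2 140.6] 105.28245485391167
-6 -0.15 [279.4 155. ] tip [337.  137.5] 113.16123573286939
-6 -0.2 [279.8 153.3] tip [336.5 139. ] 108.82889028058074
-6 -0.25 [280.2 151.6] tip [336.  140.4] 104.54024297614811
-3 -0.15 [280.5 154.7] tip [337.8 137.2] 112.71292133544858
-3 -0.2 [280.8 153. ] tip [337.4 138.8] 108.23288228819555
-3 -0.25 [281.2 151.4] tip [336.8 140.3] 103.79803109838453Traceback (most recent call last):
  File "asc.py", line 15, in <module>
    import sys;asc(sys.argv[1],*map(int,sys.argv[2:6]))
               ~~~^^^^^^^^^^^^^^^^^^^^^^^^^^^^^^^^^^^^^
  File "asc.py", line 3, in asc
    im=np.mean([bot.snapshot(n)["img"].astype(float) for _ in range(k)],0)
                ~~~~~~~~~~~~^^^
ValueError: 200 camera calls are used up
```

Camera calls are used up, so from here I go by force. I push gently toward the cup.

>>> servo_tool([
  {"fingers":-0.5,"dx":0.1,"dy":0.02,"dz":-0.02,"wx":0,"wy":0,"wz":0},
  {"fingers":-0.5,"dx":0.2,"dy":0.02,"dz":-0.04,"wx":0,"wy":0,"wz":0},
  {"fingers":-0.5,"dx":0.32,"dy":0.02,"dz":-0.06,"wx":0,"wy":0,"wz":0},
  {"fingers":-0.5,"dx":0.32,"dy":0.02,"dz":-0.06,"wx":0,"wy":0,"wz":0},
  {"fingers":-0.5,"dx":0.32,"dy":0.02,"dz":-0.06,"wx":0,"wy":0,"wz":0},
])

```text
time: 25.42
tool_pos: [526.3, 204.1, 124.0]
tcp_rot: [-3.141, 0.183, 1.332]
ft_force: [-0.0, 0.1, -2.3]
width: 0.516
finger_force: 60.0
```

```bash
sed -i '/^S=\[\]/,$d' st.py; python3 st.py
```

```text
t 25.42 disp x 0.3 y 1.2 axis z 126.0 yaw-err -0.0004 | F x -0.1 y 0.1 z -2.3 rot [-3.1415  0.1833  1.3322] tq [ 0.12 -0.   -0.03] w 0.516
```

>>> servo_tool([
  {"fingers":-0.5,"dx":0.08,"dy":0,"dz":-0.015,"wx":0,"wy":0,"wz":0},
  {"fingers":-0.5,"dx":0.16,"dy":0,"dz":-0.03,"wx":0,"wy":0,"wz":0},
  {"fingers":-0.5,"dx":0.16,"dy":0,"dz":-0.03,"wx":0,"wy":0,"wz":0},
  {"fingers":-0.5,"dx":0.16,"dy":0,"dz":-0.03,"wx":0,"wy":0,"wz":0},
])

```text
time: 25.75
tool_pos: [527.2, 207.9, 123.9]
tcp_rot: [-3.141, 0.183, 1.332]
ft_force: [0.3, -0.3, -2.8]
width: 0.516
finger_force: 60.0
```

```bash
python3 st.py
```

```text
t 25.75 disp x 0.3 y 5.1 axis z 125.9 yaw-err -0.0007 | F x 0.3 y -0.3 z -2.8 rot [-3.1415  0.1833  1.3319] tq [0.13 0.02 0.07] w 0.516
```

>>> servo_tool([
  {"fingers":-0.5,"dx":0.06,"dy":0,"dz":-0.01,"wx":0,"wy":0,"wz":0},
  {"fingers":-0.5,"dx":0.12,"dy":0,"dz":-0.02,"wx":0,"wy":0,"wz":0},
  {"fingers":-0.5,"dx":0.12,"dy":0,"dz":-0.02,"wx":0,"wy":0,"wz":0},
  {"fingers":-0.5,"dx":0.12,"dy":0,"dz":-0.02,"wx":0,"wy":0,"wz":0},
])

```text
time: 26.08
tool_pos: [527.9, 210.8, 123.9]
tcp_rot: [-3.141, 0.183, 1.332]
ft_force: [-0.4, 0.7, -4.7]
width: 0.517
finger_force: 60.0
```

```bash
python3 st.py
```

```text
t 26.08 disp x 0.3 y 8.2 axis z 125.9 yaw-err -0.0007 | F x -0.6 y 0.6 z -4.7 rot [-3.1414  0.1833  1.3319] tq [ 0.15  0.05 -0.01] w 0.517
```

>>> servo_tool([
  {"fingers":-0.5,"dx":0.06,"dy":0,"dz":-0.01,"wx":0,"wy":0,"wz":0},
  {"fingers":-0.5,"dx":0.12,"dy":0,"dz":-0.02,"wx":0,"wy":0,"wz":0},
  {"fingers":-0.5,"dx":0.12,"dy":0,"dz":-0.02,"wx":0,"wy":0,"wz":0},
  {"fingers":-0.5,"dx":0.12,"dy":0,"dz":-0.02,"wx":0,"wy":0,"wz":0},
])

```text
time: 26.42
tool_pos: [528.5, 213.3, 123.7]
tcp_rot: [-3.141, 0.184, 1.332]
ft_force: [-0.3, -3.0, -3.9]
width: 0.518
finger_force: 60.0
```

```bash
python3 st.py
```

```text
t 26.42 disp x 0.2 y 10.7 axis z 125.7 yaw-err -0.0008 | F x 0.4 y -2.9 z -3.9 rot [-3.1411  0.1843  1.3318] tq [-0.4   0.18  0.03] w 0.518
```

>>> servo_tool([
  {"fingers":-0.5,"dx":0.015,"dy":0,"dz":0.08,"wx":0,"wy":0,"wz":0},
  {"fingers":-0.5,"dx":0.03,"dy":0,"dz":0.16,"wx":0,"wy":0,"wz":0},
  {"fingers":-0.5,"dx":0.03,"dy":0,"dz":0.16,"wx":0,"wy":0,"wz":0},
  {"fingers":-0.5,"dx":0.03,"dy":0,"dz":0.16,"wx":0,"wy":0,"wz":0},
])

```text
time: 26.75
tool_pos: [528.8, 213.6, 119.9]
tcp_rot: [3.141, 0.183, 1.332]
ft_force: [-1.2, -2.5, -2.1]
width: 0.512
finger_force: 60.0
```

```bash
python3 st.py
```

```text
t 26.75 disp x 0.5 y 11.1 axis z 121.9 yaw-err -0.0010 | F x -0.5 y -2.7 z -2.1 rot [3.1413 0.1832 1.3316] tq [-0.31  0.19 -0.05] w 0.512
```

>>> servo_tool([
  {"fingers":-0.5,"dx":-0.03,"dy":0,"dz":-0.16,"wx":0,"wy":0,"wz":0},
  {"fingers":-0.5,"dx":-0.06,"dy":0,"dz":-0.32,"wx":0,"wy":0,"wz":0},
  {"fingers":-0.5,"dx":-0.06,"dy":0,"dz":-0.32,"wx":0,"wy":0,"wz":0},
  {"fingers":-0.5,"dx":-0.06,"dy":0,"dz":-0.32,"wx":0,"wy":0,"wz":0},
])

```text
time: 27.08
tool_pos: [528.2, 213.4, 127.7]
tcp_rot: [-3.141, 0.184, 1.332]
ft_force: [-0.2, -3.6, -6.6]
width: 0.511
finger_force: 60.0
```

```bash
python3 st.py
```

```text
t 27.08 disp x 0.0 y 10.7 axis z 129.7 yaw-err -0.0007 | F x 0.7 y -3.6 z -6.6 rot [-3.1408  0.184   1.3319] tq [-0.66  0.15 -0.02] w 0.511
```

It is in the cup: raising is blocked at 3.5 N, and floor contact came where expected. Next I compress along the roll's axis.

>>> servo_tool([
  {"fingers":-0.5,"dx":0.06,"dy":0,"dz":0.16,"wx":0,"wy":0,"wz":0},
  {"fingers":-0.5,"dx":0.12,"dy":0,"dz":0.16,"wx":0,"wy":0,"wz":0},
  {"fingers":-0.5,"dx":0.2,"dy":0,"dz":0.16,"wx":0,"wy":0,"wz":0},
  {"fingers":-0.5,"dx":0.28,"dy":0,"dz":0.16,"wx":0,"wy":0,"wz":0},
  {"fingers":-0.5,"dx":0.36,"dy":0,"dz":0.16,"wx":0,"wy":0,"wz":0},
  {"fingers":-0.5,"dx":0.44,"dy":0,"dz":0.16,"wx":0,"wy":0,"wz":0},
  {"fingers":-0.5,"dx":0.52,"dy":0,"dz":0.16,"wx":0,"wy":0,"wz":0},
  {"fingers":-0.5,"dx":0.52,"dy":0,"dz":0.16,"wx":0,"wy":0,"wz":0},
])

```text
time: 27.75
tool_pos: [531.3, 225.0, 121.6]
tcp_rot: [-3.141, 0.185, 1.332]
ft_force: [-3.1, -7.8, -3.2]
width: 0.515
finger_force: 60.0
```

```bash
python3 st.py
```

```text
t 27.75 disp x 0.2 y 22.7 axis z 123.6 yaw-err -0.0006 | F x -1.2 y -8.3 z -3.2 rot [-3.1409  0.1852  1.332 ] tq [-1.11  0.52  0.01] w 0.515
```

>>> servo_tool([
  {"fingers":-0.5,"dx":0.05,"dy":0,"dz":0,"wx":0,"wy":0,"wz":0},
  {"fingers":-0.5,"dx":0.08,"dy":0,"dz":0.07,"wx":0,"wy":0.25,"wz":0},
  {"fingers":-0.5,"dx":0.1,"dy":0,"dz":0.14,"wx":0,"wy":0.5,"wz":0},
  {"fingers":-0.5,"dx":0.11,"dy":0,"dz":0.21,"wx":0,"wy":0.75,"wz":0},
  {"fingers":-0.5,"dx":0.13,"dy":0,"dz":0.28,"wx":0,"wy":1.0,"wz":0},
  {"fingers":-0.5,"dx":0.14,"dy":0,"dz":0.35,"wx":0,"wy":1.3,"wz":0},
  {"fingers":-0.5,"dx":0.14,"dy":0,"dz":0.35,"wx":0,"wy":1.3,"wz":0},
])

```text
time: 28.33
tool_pos: [531.4, 225.7, 112.0]
tcp_rot: [-3.14, 0.071, 1.331]
ft_force: [-2.9, -7.6, -2.0]
width: 0.512
finger_force: 60.0
```

```bash
python3 st.py
```

```text
t 28.33 disp x 0.1 y 23.5 axis z 114.0 yaw-err -0.0013 | F x -1.0 y -8.1 z -2.0 rot [-3.1404  0.0713  1.3313] tq [-1.24  0.57  0.15] w 0.512
```

>>> servo_tool([
  {"fingers":-0.5,"dx":0.04,"dy":0,"dz":0.05,"wx":0,"wy":0.2,"wz":0},
  {"fingers":-0.5,"dx":0.05,"dy":0,"dz":0.1,"wx":0,"wy":0.4,"wz":0},
  {"fingers":-0.5,"dx":0.06,"dy":0,"dz":0.15,"wx":0,"wy":0.6,"wz":0},
  {"fingers":-0.5,"dx":0.06,"dy":0,"dz":0.2,"wx":0,"wy":0.8,"wz":0},
  {"fingers":-0.5,"dx":0.06,"dy":0,"dz":0.2,"wx":0,"wy":0.8,"wz":0},
  {"fingers":-0.5,"dx":0.06,"dy":0,"dz":0.2,"wx":0,"wy":0.8,"wz":0},
])

```text
time: 28.83
tool_pos: [531.8, 227.0, 107.1]
tcp_rot: [-3.141, 0.003, 1.332]
ft_force: [-3.7, -8.8, -3.2]
width: 0.513
finger_force: 60.0
```

```bash
python3 st.py
```

```text
t 28.83 disp x 0.2 y 24.8 axis z 109.1 yaw-err -0.0009 | F x -1.5 y -9.5 z -3.2 rot [-3.1407e+00  2.6000e-03  1.3317e+00] tq [-1.39  0.61  0.06] w 0.513
```

>>> servo_tool([
  {"fingers":-0.5,"dx":-0.05,"dy":0,"dz":0.02,"wx":0,"wy":0,"wz":0},
  {"fingers":-0.5,"dx":-0.1,"dy":0,"dz":0.02,"wx":0,"wy":0,"wz":0},
  {"fingers":-0.5,"dx":-0.1,"dy":0,"dz":0.02,"wx":0,"wy":0,"wz":0},
  {"fingers":-0.5,"dx":-0.1,"dy":0,"dz":0.02,"wx":0,"wy":0,"wz":0},
])

```text
time: 29.17
tool_pos: [531.3, 225.0, 106.8]
tcp_rot: [-3.141, 0.002, 1.332]
ft_force: [-3.3, -6.9, -2.2]
width: 0.515
finger_force: 60.0
```

```bash
python3 st.py
```

```text
t 29.17 disp x 0.3 y 22.7 axis z 108.8 yaw-err -0.0005 | F x -1.6 y -7.5 z -2.2 rot [-3.1410e+00  2.1000e-03  1.3321e+00] tq [-1.25  0.61  0.13] w 0.515
```

>>> servo_tool([
  {"fingers":-0.5,"dx":-0.05,"dy":0,"dz":0,"wx":0,"wy":0,"wz":0},
  {"fingers":-0.5,"dx":-0.1,"dy":0,"dz":0,"wx":0,"wy":0,"wz":0},
  {"fingers":-0.5,"dx":-0.1,"dy":0,"dz":0,"wx":0,"wy":0,"wz":0},
  {"fingers":-0.5,"dx":-0.1,"dy":0,"dz":0,"wx":0,"wy":0,"wz":0},
])

```text
time: 29.5
tool_pos: [530.8, 222.8, 106.9]
tcp_rot: [-3.141, 0.002, 1.332]
ft_force: [-3.3, -6.7, -3.0]
width: 0.511
finger_force: 60.0
```

```bash
python3 st.py
```

```text
t 29.50 disp x 0.3 y 20.5 axis z 108.9 yaw-err -0.0005 | F x -1.6 y -7.3 z -3.0 rot [-3.1411e+00  1.6000e-03  1.3321e+00] tq [-1.02  0.53  0.14] w 0.511
```

>>> servo_tool([
  {"fingers":-0.5,"dx":-0.05,"dy":-0.02,"dz":0,"wx":0,"wy":0,"wz":0},
  {"fingers":-0.5,"dx":-0.1,"dy":-0.03,"dz":0,"wx":0,"wy":0,"wz":0},
  {"fingers":-0.5,"dx":-0.1,"dy":-0.03,"dz":0,"wx":0,"wy":0,"wz":0},
  {"fingers":-0.5,"dx":-0.1,"dy":-0.03,"dz":0,"wx":0,"wy":0,"wz":0},
])

```text
time: 29.83
tool_pos: [530.1, 220.8, 107.2]
tcp_rot: [3.141, 0.001, 1.332]
ft_force: [-1.9, -5.0, -4.0]
width: 0.516
finger_force: 60.0
```

```bash
python3 st.py
```

```text
t 29.83 disp x 0.0 y 18.3 axis z 109.2 yaw-err -0.0007 | F x -0.7 y -5.3 z -4.0 rot [3.1408e+00 9.0000e-04 1.3319e+00] tq [-1.01  0.32  0.03] w 0.516
```

>>> servo_tool([
  {"fingers":-0.5,"dx":-0.05,"dy":0,"dz":0,"wx":0,"wy":0,"wz":0},
  {"fingers":-0.5,"dx":-0.08,"dy":0,"dz":0,"wx":0,"wy":0,"wz":0},
  {"fingers":-0.5,"dx":-0.08,"dy":0,"dz":0,"wx":0,"wy":0,"wz":0},
  {"fingers":-0.5,"dx":-0.08,"dy":0,"dz":0,"wx":0,"wy":0,"wz":0},
])

```text
time: 30.17
tool_pos: [529.5, 219.0, 107.0]
tcp_rot: [3.141, 0.001, 1.332]
ft_force: [-2.4, -4.3, -3.7]
width: 0.511
finger_force: 60.0
```

```bash
python3 st.py
```

```text
t 30.17 disp x -0.1 y 16.4 axis z 109.0 yaw-err -0.0009 | F x -1.3 y -4.7 z -3.7 rot [3.1410e+00 5.0000e-04 1.3317e+00] tq [-0.93  0.26 -0.05] w 0.511
```

>>> servo_tool([
  {"fingers":-0.5,"dx":-0.04,"dy":0,"dz":0,"wx":0,"wy":0,"wz":0},
  {"fingers":-0.5,"dx":-0.08,"dy":0,"dz":0,"wx":0,"wy":0,"wz":0},
  {"fingers":-0.5,"dx":-0.08,"dy":0,"dz":0,"wx":0,"wy":0,"wz":0},
  {"fingers":-0.5,"dx":-0.08,"dy":0,"dz":0,"wx":0,"wy":0,"wz":0},
])

```text
time: 30.5
tool_pos: [529.0, 217.2, 107.0]
tcp_rot: [3.141, 0.0, 1.332]
ft_force: [-1.1, -4.9, -4.5]
width: 0.512
finger_force: 60.0
```

```bash
python3 st.py
```

```text
t 30.50 disp x -0.1 y 14.6 axis z 109.0 yaw-err -0.0009 | F x 0.1 y -5.0 z -4.5 rot [3.1411 0.     1.3317] tq [-0.8   0.12 -0.06] w 0.512
```

>>> servo_tool([
  {"fingers":-0.5,"dx":-0.03,"dy":0,"dz":0,"wx":0,"wy":0,"wz":0},
  {"fingers":-0.5,"dx":-0.06,"dy":0,"dz":0,"wx":0,"wy":0,"wz":0},
  {"fingers":-0.5,"dx":-0.06,"dy":0,"dz":0,"wx":0,"wy":0,"wz":0},
  {"fingers":-0.5,"dx":-0.06,"dy":0,"dz":0,"wx":0,"wy":0,"wz":0},
])

```text
time: 30.83
tool_pos: [528.7, 215.9, 107.1]
tcp_rot: [3.141, -0.0, 1.332]
ft_force: [-0.3, -4.0, -3.1]
width: 0.516
finger_force: 60.0
```

```bash
python3 st.py
```

```text
t 30.83 disp x -0.2 y 13.2 axis z 109.1 yaw-err -0.0009 | F x 0.6 y -3.9 z -3.1 rot [ 3.1410e+00 -3.0000e-04  1.3317e+00] tq [-0.72  0.06 -0.12] w 0.516
```

>>> servo_tool([
  {"fingers":-0.5,"dx":-0.04,"dy":0,"dz":0,"wx":0,"wy":0,"wz":0},
  {"fingers":-0.5,"dx":-0.04,"dy":0,"dz":0,"wx":0,"wy":0,"wz":0},
  {"fingers":-0.5,"dx":-0.04,"dy":0,"dz":0,"wx":0,"wy":0,"wz":0},
])

```text
time: 31.08
tool_pos: [528.5, 215.3, 107.1]
tcp_rot: [3.141, -0.001, 1.332]
ft_force: [0.3, -1.7, -3.5]
width: 0.516
finger_force: 60.0
```

```bash
python3 st.py
```

```text
t 31.08 disp x -0.2 y 12.6 axis z 109.1 yaw-err -0.0008 | F x 0.7 y -1.6 z -3.5 rot [ 3.1410e+00 -1.0000e-03  1.3318e+00] tq [-0.29 -0.15 -0.1 ] w 0.516
```

>>> servo_tool([
  {"fingers":-0.5,"dx":-0.04,"dy":0,"dz":0,"wx":0,"wy":0,"wz":0},
  {"fingers":-0.5,"dx":-0.04,"dy":0,"dz":0,"wx":0,"wy":0,"wz":0},
  {"fingers":-0.5,"dx":-0.04,"dy":0,"dz":0,"wx":0,"wy":0,"wz":0},
])

```text
time: 31.33
tool_pos: [528.4, 215.0, 107.1]
tcp_rot: [3.141, -0.002, 1.332]
ft_force: [3.1, 4.2, -6.0]
width: 0.511
finger_force: 60.0
```

```bash
python3 st.py
```

```text
t 31.33 disp x -0.2 y 12.4 axis z 109.1 yaw-err -0.0008 | F x 2.0 y 4.8 z -6.0 rot [ 3.1407e+00 -2.3000e-03  1.3319e+00] tq [ 0.75 -0.49 -0.11] w 0.511
```

Net force reversed exactly where the spring read about 3.7 N (c≈4 mm), so both pins are on their cup floors. I ease off and release.

>>> servo_tool([
  {"fingers":-0.5,"dx":0.04,"dy":0,"dz":0,"wx":0,"wy":0,"wz":0},
  {"fingers":-0.5,"dx":0.04,"dy":0,"dz":0,"wx":0,"wy":0,"wz":0},
  {"fingers":0.05,"dx":0.04,"dy":0,"dz":0,"wx":0,"wy":0,"wz":0},
  {"fingers":0.15,"dx":0.04,"dy":0,"dz":0,"wx":0,"wy":0,"wz":0},
  {"fingers":0.15,"dx":0.04,"dy":0,"dz":0,"wx":0,"wy":0,"wz":0},
  {"fingers":0.15,"dx":0.04,"dy":0,"dz":0,"wx":0,"wy":0,"wz":0},
], newtons=10)

```text
time: 31.83
tool_pos: [528.3, 214.8, 107.2]
tcp_rot: [3.141, -0.0, 1.332]
ft_force: [-0.9, 0.4, 0.3]
width: 0.569
finger_force: 0.0
```

```bash
python3 st.py
```

```text
t 31.83 disp x -0.3 y 12.1 axis z 109.2 yaw-err -0.0010 | F x -1.0 y 0.2 z 0.3 rot [ 3.1413 -0.      1.3316] tq [-0.09  0.07  0.  ] w 0.569
```

No camera is left, so I feel for the roll with a light 3 N close to confirm it still hangs at axis height.

>>> servo_tool([
  {"fingers":-0.1,"dx":0,"dy":0,"dz":0,"wx":0,"wy":0,"wz":0},
  {"fingers":-0.1,"dx":0,"dy":0,"dz":0,"wx":0,"wy":0,"wz":0},
  {"fingers":-0.1,"dx":0,"dy":0,"dz":0,"wx":0,"wy":0,"wz":0},
  {"fingers":-0.1,"dx":0,"dy":0,"dz":0,"wx":0,"wy":0,"wz":0},
], newtons=3)

```text
time: 32.17
tool_pos: [528.3, 214.9, 107.1]
tcp_rot: [3.141, -0.0, 1.332]
ft_force: [-0.8, 0.3, 1.1]
width: 0.525
finger_force: 3.0
```

>>> servo_tool([
  {"fingers":0.3,"dx":0,"dy":0,"dz":0,"wx":0,"wy":0,"wz":0},
  {"fingers":1,"dx":0,"dy":0,"dz":0,"wx":0,"wy":0,"wz":0},
  {"fingers":1,"dx":0,"dy":0,"dz":0,"wx":0,"wy":0,"wz":0},
  {"fingers":1,"dx":0,"dy":0,"dz":0,"wx":0,"wy":0,"wz":0},
  {"fingers":1,"dx":0,"dy":0,"dz":0,"wx":0,"wy":0,"wz":0},
  {"fingers":1,"dx":0,"dy":0,"dz":0,"wx":0,"wy":0,"wz":0},
  {"fingers":1,"dx":0,"dy":0,"dz":0,"wx":0,"wy":0,"wz":0},
])

```text
time: 32.75
tool_pos: [528.2, 214.9, 106.9]
tcp_rot: [-3.142, 0.0, 1.332]
ft_force: [-0.0, -0.1, -0.8]
width: 0.952
finger_force: 0.0
```

The roll is still there at full diameter. I retreat straight up.

>>> servo_tool([
  {"fingers":1,"dx":0,"dy":0,"dz":0,"wx":0,"wy":0,"wz":0},
  {"fingers":1,"dx":0,"dy":0,"dz":-0.4,"wx":0,"wy":0,"wz":0},
  {"fingers":1,"dx":0,"dy":0,"dz":-1,"wx":0,"wy":0,"wz":0},
  {"fingers":1,"dx":0,"dy":0,"dz":-1.8,"wx":0,"wy":0,"wz":0},
  {"fingers":1,"dx":0,"dy":0,"dz":-2.6,"wx":0,"wy":0,"wz":0},
  {"fingers":1,"dx":0,"dy":0,"dz":-3.4,"wx":0,"wy":0,"wz":0},
  {"fingers":1,"dx":0,"dy":0,"dz":-4.2,"wx":0,"wy":0,"wz":0},
  {"fingers":1,"dx":0,"dy":0,"dz":-4.2,"wx":0,"wy":0,"wz":0},
  {"fingers":1,"dx":0,"dy":0,"dz":-4.2,"wx":0,"wy":0,"wz":0},
])

```text
time: 33.5
tool_pos: [529.2, 215.1, 214.0]
tcp_rot: [3.138, -0.002, 1.332]
ft_force: [-0.4, 0.3, -0.1]
width: 0.999
finger_force: 0.0
```

```bash
python3 -c "
from rig import bot
s=bot.state();print(s['time'],s['tool_pos'],s['ft_force']);print(bot.close_job())"
```

```text
33.5 [529.23264669 215.13265752 213.97097343] [-0.39868708  0.32402908 -0.08093863]
the job is handed in; nothing more can be done
None
```

I handed the job in at 33.5 s with the red roll hanging in the dispenser and the arm clear; no verdict came back, and with the camera calls used up, I confirmed that both pins are home only by force readings and a light 3 N grip.

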